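Sort tubular heating elements by length into their sloped racks

TASK

Sort the three unsorted heating elements by length: lay each one in the sloped rack made for its length, in a free place beside the one already there, terminals up the slope, the U-bend tucked into the channel at the foot and the flange slid down against the upper bar. Two of them lie on the strips of the small steel tray; the third, a short one, is stuck flush in the test nest and has to be driven out from behind by pushing the nest's knock-out pin right in. Leave the already racked elements and the other things lying on the bench where they are.

Things in the scene. Friction and masses are not known exactly. Their poses are not given: they have to be found in the camera images.
- tray_short: SHORT element, 80 mm from flange to outside of U-bend. Two 8 mm steel tubes, 22 mm between centres (30 over both), flange plate 46 wide (y) x 26 high (z) x 3 mm, two terminals 12 mm out of its back. Origin: centre of the flange's tube-side face, on the tube axes; +x to the terminals, tubes along -x, z normal to the tubes' plane. 70-120 g. Lies level on the tray's strips, terminals towards robot.
- tray_long: LONG element: like tray_short in all but length, 115 mm from the flange's tube-side face to the outside of the U-bend; same frame; 85-145 g. Starts level on the tray's two strips next to the short one, tube axes 34 mm above the bench, terminals towards the robot; which of the two is on the left varies.
- nest_short: SHORT element (80 mm), shape and frame as tray_short. Starts stuck in the test nest: tubes inside, level, axes 45 mm above the bench, flange in a recess flush with the nest's face, terminals facing out (+x of the nest). A spring clip on the tubes resists being moved with 5 to 15 N until the bend has nearly left the nest.
- racked_short: SHORT element, shape and frame as tray_short, already home in the place at y = +62 mm of the short rack. Leave it there.
- racked_long: LONG element, shape and frame as tray_long, already home in the place at y = -62 mm of the long rack. Leave it there.
- short_row: Slope of the fixed SHORT rack (200 mm wide). Origin: middle of its upper bar, where tubes rest, 85 mm above the bench. x up the slope (30 degrees, rising towards the robot), y along the bar, z normal to the slope. Bar 8 mm thick, axis at x=0, z=-4 mm. Divider pins at y=-31, +31 mm stand 16 mm over the tube plane: three places at y=-62, 0, +62. A home element has its origin at x=4, z=4 mm, axes as the row's.
- long_row: Slope of the fixed LONG rack (200 mm wide). Origin: middle of its upper bar, where tubes rest, 100 mm above the bench. x up the slope (30 degrees, rising towards the robot), y along the bar, z normal to the slope. Bar 8 mm thick, axis at x=0, z=-4 mm. Divider pins at y=-31, +31 mm stand 16 mm over the tube plane: three places at y=-62, 0, +62. A home element has its origin at x=4, z=4 mm, axes as the row's.
- short_channel (a point): Middle of the mouth of the short rack's foot channel (on its floor, x=-66 mm of short_row, axes as there). Folded sheet, open up the slope: floor z=0, underside of top z=15 mm, 18 mm deep, 3 mm sheet; floor's front edge bent down 4 mm. Home, the U-bend is 10 mm inside: it must start up-slope of the mouth and slide down under the flange till its own flange meets the bar; friction may stop it early. Open below between bar and channel.
- long_channel (a point): Middle of the mouth of the long rack's foot channel (on its floor, x=-101 mm of long_row, axes as there). Folded sheet, open up the slope: floor z=0, underside of top z=15 mm, 18 mm deep, 3 mm sheet; floor's front edge bent down 4 mm. Entered in the same way as the short one. Which rack stands left and which right varies; a short element does not reach this channel, a long one cannot go home in the short rack.
- nest: Test nest, fixed: brown block, 75 mm wide, top 70 mm above the bench. Origin on the bench under it; +x is the way the element comes out. Face at x=+45, back at x=-47 mm; element and pin axis at y=0, z=45 mm. A tongue 12 mm wide, top z=31.7 mm, runs from the face to x=107 mm under the outcoming flange; gripper fingers pass on either side of it.
- knockout_pin (a joint): Travel of the knock-out pin along the nest's +x in m: 0 as found, 0.060 right in (hard stop). Stays where left. It pushes on the U-bend (1 mm of play at first); right in, the flange's tube side stands 56 mm out of the nest's face, with bare tubes between them.
- pin_head (a point): Middle of the back face of the pin's round head (30 mm diameter, 8 mm thick, 45 mm above the bench), to be pushed along the nest's +x; as found at x=-121 mm of the nest, the bench behind it is free.
- tray: Small fixed steel tray, 150 (x) x 210 mm (y), rim 16 mm high. Origin on the bench under its middle. Two wooden strips along y, 10 mm wide, centred at x=+40 and x=-18 mm, tops 30 mm above the bench: the elements lie across them, flange beyond the +40 strip; between the strips is a clear gap of 48 mm, open down to 5 mm.
- tape_roll: Bystander: yellow roll of tape, 60 mm across, 19 mm high, lying on the bench. Origin under its middle.
- caliper: Bystander: steel caliper lying on the bench, 180 mm long along x. Origin under its middle.
- test_probe: Bystander: white and red high-voltage test probe, 215 mm long along x, 33 mm high, lying on two rubber feet. Origin at the bench near its middle.
- bead_dish: Bystander: steel bowl of ceramic beads, 92 mm across, 34 mm high. Origin under its middle.
Things that resemble listed ones, but are neither listed nor needed, are in the scene too. What is shaped like the tray_short but brown or red is not meant.

How it is judged:
By the outcome, as a careful person would: the job done as asked, in the order asked, and still so for the second after the job is handed in, with the robot touching nothing.
It also fails if it takes over 72 s, if anything falls off the work surface, if the arm or the gripper's body presses on something with over 40 N, if the wrist force passes 120 N, or if a joint passes its speed limit or range.

ROBOT

A 7-joint arm with a two-finger parallel gripper is mounted at the origin on the work surface. World frame = base frame: x ahead of the robot, y to its left, z up, the work surface at z = 0. Lengths are in m, angles in rad, forces in N, time in s.
With the tool pointing down it reaches from about 0.425 to 0.875 m from the base axis. Payload 4.7 kg.
Tool frame: the origin (TCP) lies on the centre line of the jaws, within the pads' length; the fingertips stand 19 mm ahead of it and the grasp point (between the pads) is the TCP (ctrl.nose_length is the distance from the TCP to the fingertips, in m); z points along the fingers, x is the direction in which the jaws open and shut, and the axes are right-handed (so a half turn about z gives the same grasp; the last joint's range is limited). The gripper opens to 87 mm and grips with 3 to 60 N. Pads are 19 mm wide; open, the fingers measure 117 mm over their backs; the gripper's body (75 mm by 190 mm) begins 51 mm behind the grasp point.
Start: joints at [-1.335, 0.321, -0.07, 1.45, 0.023, 1.371, -0.057], TCP at [0.143, 0.634, 0.242] pointing down, gripper open.
Joint ranges: [-2.86, 2.86], [-0.3, 2.09], [-1.38, 1.24], [0.06, 2.45], [-1.56, 4.7], [0.09, 2.05], [-2.69, 2.69]. Speed limits (rad/s): [2.57, 2.57, 3.14, 3.14, 3.14, 3.14, 3.14].

INTERFACE

Orientations are given as a rotation vector (axis times angle).
In Python, from bench import ctrl gives the robot as it stands. The module is installed in compiled form; this text tells all that it offers.
- The arm moves only by the shell command python3 -m crank 'ROWS' [OPENING] [FORCE]. ROWS is a JSON object of lists of equal length, an entry for each row: "dp": the shift along the tool's x, y, z in cm, a list of three; "delta_rot": the turn, a rotation vector about the tool's x, y, z in rad, a list of three. In form: {"dp": [[x, y, z], ...], "delta_rot": [[rx, ry, rz], ...]}. A call has exactly 8 rows; each row shifts and turns the commanded pose from where the row before left it, along the tool's axes as they then stand; what a row does not reach is not made up. A row lasts 1/10 s, in which the tool goes at most 50 mm and 8.59 degrees, less where a joint would pass 70% of its speed; a pose out of reach is approached as far as the arm can. A call with a gripper value outside its range is refused whole. OPENING is the finger opening in cm, from 0 to 8.7, set as the call begins (- or left out, the last holds). The fingers move at their own pace and stop on an object; FORCE is the grip in N (left out, the last holds). Time passes only in rows, so rows that do not move let the fingers close, or fill a call up. It gives the time, the measured TCP pose, the force and the opening at its end, in the units of the state.
- ctrl.get_state(): the state, without advancing time (a new reading comes with each control period).
- ctrl.get_image(name): name is "scene" or "top" or "wrist"; returns the picture (420x560x3 uint8, blue, green, red); there is no depth.
- ctrl.camera_info(name): a dict with "camera_matrix" (3x3 intrinsics, pixels), "xyz" and "orientation" of the camera in the world. Camera axes: x right, y down, z forward; pixel columns grow to the right and rows downward; lengths in m; the calibration is good to about 2 mm. A picture is of the moment at which its call begins: read the wrist's pose just before it. camera_info takes no time and is no camera call; for the wrist camera it gives the pose at the moment of the call.
- ctrl.close_job(): hands the job in, once; it reports no verdict.
The state is a dict: "time": time; "joint_positions": joint angles; "qd": joint speeds; "joint_torque": joint torques, N m; "position": TCP position; "tool_rot": TCP orientation; "ft_force": force on the tool from outside, world axes, zero at the start; "torque": the same for the moment, N m; "grip_width": opening from 0.0 (shut) to 1.0 (fully open).
Only numpy, scipy, OpenCV 4.12 (cv2) and the standard library are available. Lean on these libraries where they do the work, as an engineer would, in place of code of your own. Each camera call takes 0.05 s, during which the arm holds its last target.

## Working session

There is one attempt and no reset: what is moved stays moved. The work goes in short steps, Python scripts to look and compute and a shell command to move; the robot and the scene stay as the last step left them, time stands still between calls to the robot, and variables do not carry over. Pictures are saved under pics/ and viewed, and the job is handed in when it is done.

```bash
mkdir -p pics; ls
python3 - <<'E'
from bench import ctrl
import cv2
print(ctrl.get_state(), ctrl.nose_length)
for n in("scene","top","wrist"):
    print(n,ctrl.camera_info(n))
    cv2.imwrite(f"pics/{n}0.png",ctrl.get_image(n))
E
```

```text
pics
{'time': 0.0, 'joint_positions': array([-1.33489759,  0.32180977, -0.07006118,  1.45167029,  0.02262741,
        1.37076753, -0.05691683]), 'qd': array([-0.00045741, -0.00070237,  0.00030055, -0.00156198,  0.00086898,
        0.00105592,  0.00129836]), 'joint_torque': array([-1.43401758e-04, -4.91282666e+01, -4.03844006e-01, -3.12533891e+01,
       -6.38409262e-02,  4.37037076e-02,  1.85205245e-04]), 'position': array([0.14294875, 0.63356869, 0.24047224]), 'tool_rot': array([ 2.45266034e+00,  1.96114794e+00, -2.15740078e-03]), 'ft_force': array([0.5897444 , 0.68300559, 0.38363701]), 'torque': array([-0.0250828 , -0.06898644,  0.06270598]), 'grip_width': 0.9961297936633811} 0.019
scene {'camera_matrix': array([[403.5594696 ,   0.        , 282.45486709],
       [  0.        , 403.5594696 , 210.06541207],
       [  0.        ,   0.        ,   1.        ]]), 'xyz': array([1.25091653, 0.27932236, 0.74597198]), 'orientation': array([-1.38384607, -2.03216087,  1.00201743])}
top {'camera_matrix': array([[422.07144052,   0.        , 282.32523108],
       [  0.        , 422.07144052, 210.03438109],
       [  0.        ,   0.        ,   1.        ]]), 'xyz': array([ 0.33162046, -0.04600689,  1.41877341]), 'orientation': array([-2.14499935,  2.15949013, -0.13360473])}
wrist {'camera_matrix': array([[311.96531662,   0.        , 275.16038324],
       [  0.        , 311.96531662, 210.6114811 ],
       [  0.        ,   0.        ,   1.        ]]), 'xyz': array([0.06472068, 0.65189767, 0.38418109]), 'orientation': array([2.26126221, 1.80824779, 0.26917412])}
```

View pics/scene0.png

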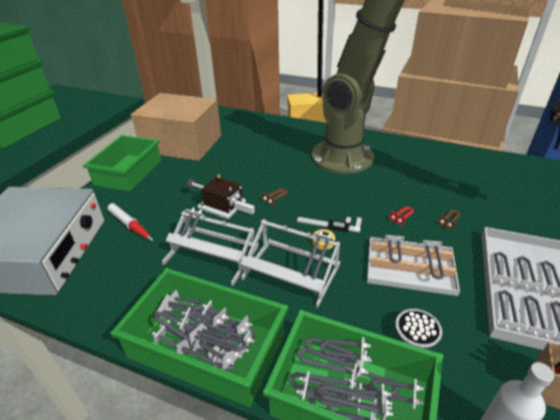

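View pics/top0.png

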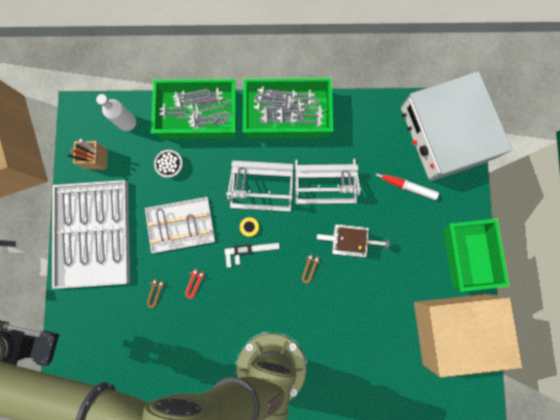

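View pics/wrist0.png

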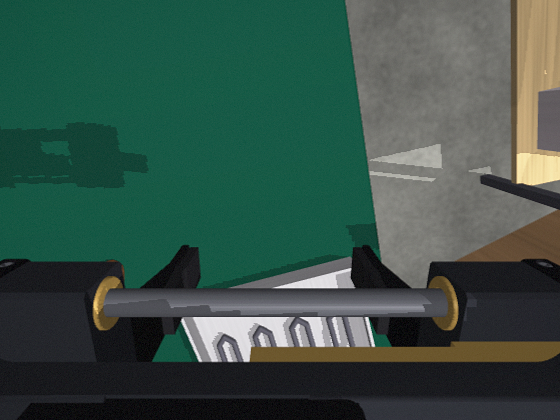

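The top view has the tray at about (180,225), the racks at about (260,187) and (328,183), and the nest at about (351,240). The pin points right, which is -y. I'll enlarge these areas next.

```bash
cat > h.py <<'E'
import numpy as np,cv2
from scipy.spatial.transform import Rotation as R
from bench import ctrl
def cam(n):
    c=ctrl.camera_info(n); return np.array(c["camera_matrix"]),np.array(c["xyz"]),R.from_rotvec(c["orientation"]).as_matrix()
def p2w(n,uv,z,c=None):
    K,t,M=c or cam(n); d=M@np.linalg.inv(K)@np.array([uv[0],uv[1],1.]); return t+d*(z-t[2])/d[2]
def w2p(n,P,c=None):
    K,t,M=c or cam(n); q=K@(M.T@(np.asarray(P,float)-t)); return q[:2]/q[2]
def crop(img,x0,y0,x1,y1,s,fn):
    cv2.imwrite(fn,cv2.resize(img[y0:y1,x0:x1],None,fx=s,fy=s,interpolation=cv2.INTER_CUBIC))
E
python3 - <<'E'
from h import *
t=cv2.imread("pics/top0.png");s=cv2.imread("pics/scene0.png")
crop(t,130,190,230,265,8,"pics/t_tray.png")
crop(t,220,150,370,215,5,"pics/t_rack.png")
crop(t,300,210,400,285,8,"pics/t_nest.png")
crop(s,150,170,350,310,4,"pics/s_rack.png")
E
```

```text
(no output)
```

View pics/t_tray.png

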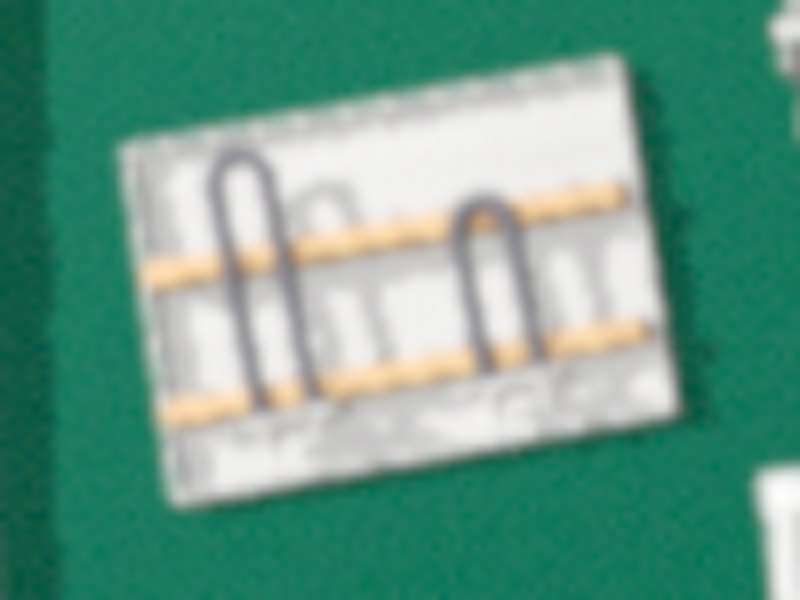

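View pics/t_rack.png

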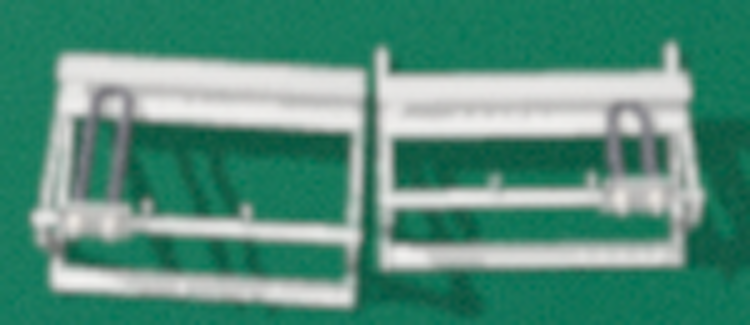

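View pics/t_nest.png

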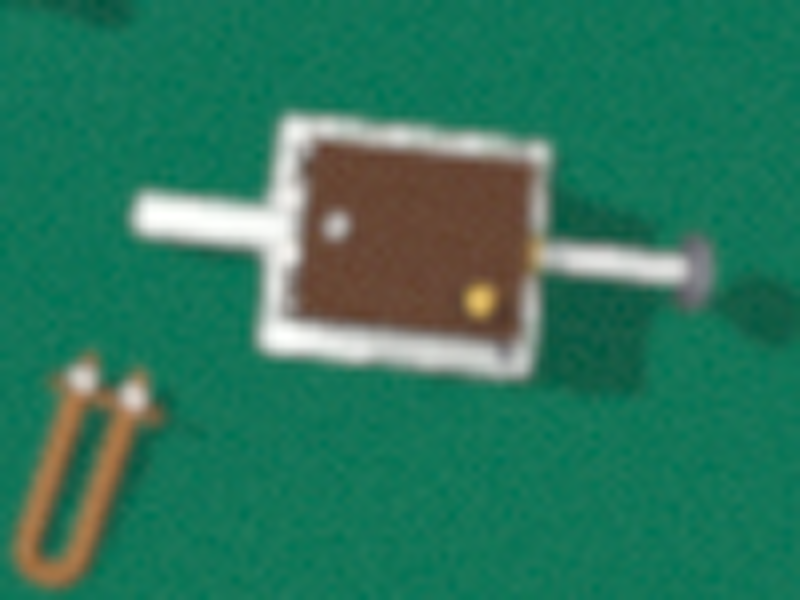

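View pics/s_rack.png

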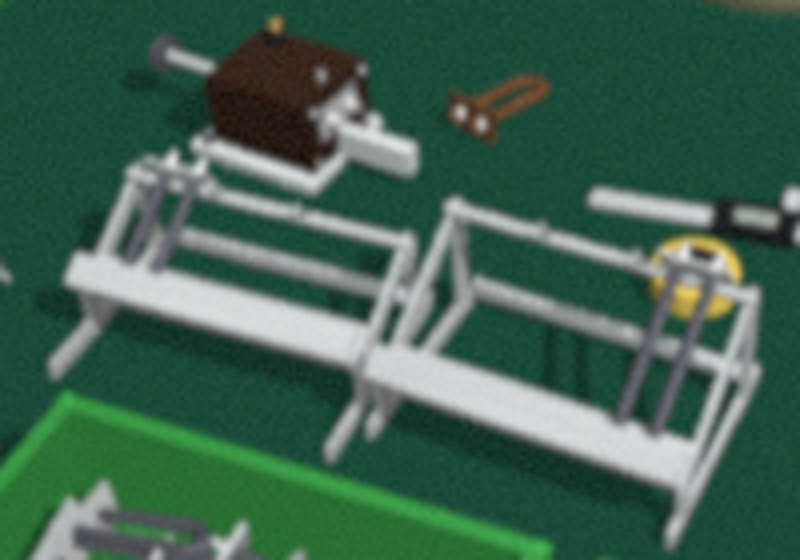

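Run:
```python
from h import *
c=cam("top")
def q(l,ox,oy,s,z):
    for a in l:
        uv=(ox+(a[0]+.5)/s-.5,oy+(a[1]+.5)/s-.5); print(a,p2w("top",uv,z,c).round(4))
print("tray rim");q([(120,140),(622,55),(682,415),(172,505)],130,190,8,.016)
print("strips");q([(145,275),(625,195),(160,412),(648,330)],130,190,8,.030)
print("els L bend out, tubes");q([(240,148),(217,195),(258,405),(270,190),(312,395)],130,190,8,.034)
q([(485,193),(460,235),(485,365),(518,225),(540,355)],130,190,8,.034)
print("long bar");q([(35,215),(358,237)],220,150,5,.097)
print("short bar");q([(390,200),(695,207)],220,150,5,.082)
print("nest top");q([(308,140),(545,160),(520,345),(295,318)],300,210,8,.070)
print("pin head,tongue");q([(712,270)],300,210,8,.045);q([(132,212)],300,210,8,.0317)
M=cam("wrist")[2]; T=R.from_rotvec(ctrl.get_state()["tool_rot"]).as_matrix()
print((T.T@M).round(3), T.round(3), T.T@(cam("wrist")[1]-ctrl.get_state()["position"]))
```

```text
tray rim
(120, 140) [0.5271 0.4235 0.016 ]
(622, 55) [0.5618 0.2131 0.016 ]
(682, 415) [0.4102 0.1856 0.016 ]
(172, 505) [0.3743 0.3965 0.016 ]
strips
(145, 275) [0.4687 0.4065 0.03  ]
(625, 195) [0.5007 0.2082 0.03  ]
(160, 412) [0.4121 0.3983 0.03  ]
(648, 330) [0.4445 0.1978 0.03  ]
els L bend out, tubes
(240, 148) [0.5209 0.3676 0.034 ]
(217, 195) [0.5014 0.3765 0.034 ]
(258, 405) [0.4144 0.3569 0.034 ]
(270, 190) [0.5033 0.3546 0.034 ]
(312, 395) [0.4184 0.3348 0.034 ]
(485, 193) [0.5014 0.2655 0.034 ]
(460, 235) [0.484  0.2754 0.034 ]
(485, 365) [0.4302 0.2639 0.034 ]
(518, 225) [0.488  0.2516 0.034 ]
(540, 355) [0.4342 0.2414 0.034 ]
long bar
(35, 215) [0.5604 0.137  0.097 ]
(358, 237) [ 0.5447 -0.0681  0.097 ]
short bar
(390, 200) [ 0.5711 -0.0892  0.082 ]
(695, 207) [ 0.5651 -0.2849  0.082 ]
nest top
(308, 140) [ 0.4505 -0.2178  0.07  ]
(545, 160) [ 0.4418 -0.3123  0.07  ]
(520, 345) [ 0.3683 -0.3     0.07  ]
(295, 318) [ 0.3795 -0.211   0.07  ]
pin head,tongue
(712, 270) [ 0.3987 -0.3835  0.045 ]
(132, 212) [ 0.4247 -0.1498  0.0317]
[[ 1.    -0.    -0.   ]
 [ 0.     0.956  0.294]
 [ 0.    -0.294  0.956]] [[ 0.22   0.976 -0.   ]
 [ 0.976 -0.22  -0.001]
 [-0.001  0.    -1.   ]] [ 0.00037937 -0.08031193 -0.14362043]
```

```bash
cat >> h.py <<'E'
def frame(xt=None,yt=None,zt=None):
    pass
def down(yaw):
    "tool y (horizontal) at heading yaw (deg from world x), pointing down"
    a=np.radians(yaw); y=np.array([np.cos(a),np.sin(a),0]); z=np.array([0,0,-1.]); return np.c_[np.cross(y,z),y,z]
def plan(p,Rt,n,p0=None,R0=None):
    s=ctrl.get_state(); p0=s["position"] if p0 is None else p0; R0=R.from_rotvec(s["tool_rot"]).as_matrix() if R0 is None else R0
    Rt=R0 if Rt is None else Rt
    dr=R.from_matrix(R0.T@Rt).as_rotvec()/n
    S=sum((R0@R.from_rotvec(dr*k).as_matrix() for k in range(n)))
    dp=np.linalg.solve(S,np.asarray(p)-p0)
    print(f"n={n} dp(cm)",(dp*100).round(3),"total",(dp*100*n).round(2),"dr",dr.round(4),"total",(dr*n).round(4),"|dp|",(np.linalg.norm(dp)*100).round(2))
def st():
    s=ctrl.get_state(); Q=R.from_rotvec(s["tool_rot"]).as_matrix()
    print("t",round(float(s["time"]),2),"p",s["position"].round(4),"y",Q[:,1].round(4),"z",Q[:,2].round(4),"F",s["ft_force"].round(1),"g",round(s["grip_width"]*87,1),"q",s["joint_positions"].round(2))
E
python3 -c "
from h import *
plan([.40,.30,.26],down(11),10)
plan([.40,.30,.26],down(11),16)"
```

```text
n=10 dp(cm) [-3.267  2.707 -0.19 ] total [-32.67  27.07  -1.9 ] dr [-0.      0.0001 -0.0414] total [-2.000e-04  1.500e-03 -4.138e-01] |dp| 4.25
n=16 dp(cm) [-2.055  1.676 -0.119] total [-32.88  26.81  -1.9 ] dr [-0.      0.0001 -0.0259] total [-2.000e-04  1.500e-03 -4.138e-01] |dp| 2.65
```

```bash
python3 -m crank '{"dp":[[-3.27,2.71,-0.19],[-3.27,2.71,-0.19],[-3.27,2.71,-0.19],[-3.27,2.71,-0.19],[-3.27,2.71,-0.19],[-3.27,2.71,-0.19],[-3.27,2.71,-0.19],[-3.27,2.71,-0.19]],"delta_rot":[[0,0,-0.041],[0,0,-0.041],[0,0,-0.041],[0,0,-0.041],[0,0,-0.041],[0,0,-0.041],[0,0,-0.041],[0,0,-0.041]]}'
python3 -c "
from h import *
st();plan([.40,.30,.26],down(11),4)"
```

```text
time: 0.95
position: [0.3385, 0.3559, 0.2568]
tool_rot: [-2.098, -2.338, -0.0]
ft_force: [0.1, -0.3, 0.5]
grip_width: 0.998
t 0.95 p [0.3385 0.3559 0.2568] y [ 0.9942  0.1079 -0.    ] z [-0.e+00  3.e-04 -1.e+00] F [ 0.1 -0.3  0.5] g 86.8 q [-1.   -0.03  0.13  1.82  0.    1.35  0.81]
n=4 dp(cm) [-1.598  1.329 -0.08 ] total [-6.39  5.31 -0.32] dr [ 0.     -0.0001 -0.021 ] total [ 0.     -0.0003 -0.0838] |dp| 2.08
```

```bash
python3 -m crank '{"dp":[[-1.6,1.3,-0.08],[-1.6,1.3,-0.08],[-1.6,1.3,-0.08],[-1.6,1.3,-0.08],[0,0,0],[0,0,0],[0,0,0],[0,0,0]],"delta_rot":[[0,0,-0.021],[0,0,-0.021],[0,0,-0.021],[0,0,-0.021],[0,0,0],[0,0,0],[0,0,0],[0,0,0]]}'
python3 -c "
from h import *
st();
import pickle
c=cam('wrist');im=ctrl.get_image('wrist');pickle.dump((c,im),open('w1.pkl','wb'))
cv2.imwrite('pics/w1.png',im); crop(im,80,60,480,300,2,'pics/w1b.png')"
```

```text
time: 1.75
position: [0.3972, 0.3023, 0.2598]
tool_rot: [-1.998, -2.424, 0.0]
ft_force: [-0.5, 0.5, -0.9]
grip_width: 1.005
t 1.75 p [0.3972 0.3023 0.2598] y [ 9.816e-01  1.909e-01 -3.000e-04] z [-3.e-04  1.e-04 -1.e+00] F [-0.5  0.5 -0.9] g 87.4 q [-0.92 -0.01  0.22  1.8   0.    1.36  1.06]
```

View pics/w1b.png

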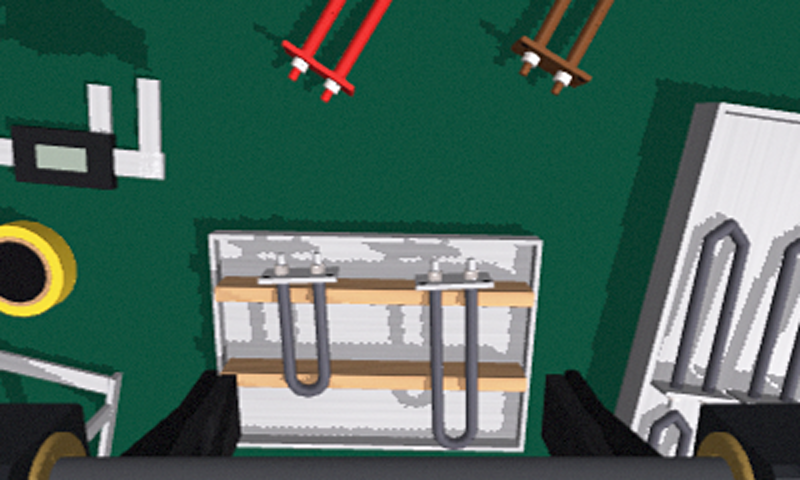

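```bash
python3 -c "
from h import *
im=cv2.imread('pics/w1.png'); crop(im,190,175,340,285,5,'pics/w1c.png')"
```

```text
(no output)
```

View pics/w1c.png

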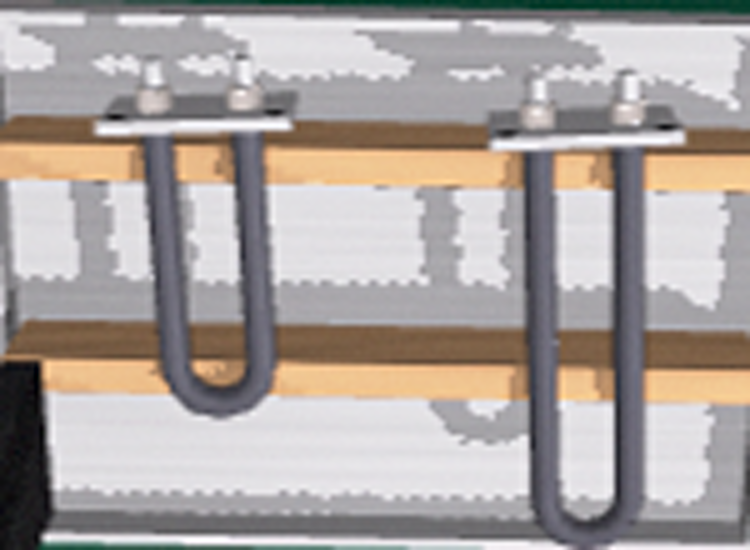

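Run:
```python
from h import *
import pickle
c,_=pickle.load(open('w1.pkl','rb'))
def q(a,z): return p2w("wrist",(190+(a[0]+.5)/5-.5,175+(a[1]+.5)/5-.5),z,c)
for nm,fl,tb,b in (("short",[(97,135),(293,128)],[(160,140),(174,360),(248,135),(261,355)],(218,416)),("long",[(492,150),(683,143)],[(539,160),(545,490),(628,155),(629,490)],(587,546))):
    f=[q(a,.047) for a in fl]; t=[q(a,.034) for a in tb]; bb=q(b,.034)
    print(nm,"flange",np.round(f,4)[:,:2].tolist(),"mid",np.mean(f,0).round(4),"w",np.linalg.norm(f[0]-f[1]).round(4))
    print(" tubes",np.round(t,4)[:,:2].tolist(),"gap",np.linalg.norm((t[0]-t[2])[:2]).round(4),"bend",bb.round(4),"len",np.linalg.norm((np.mean(f,0)-bb)[:2]).round(4))
    for i,j in((0,1),(2,3)):
        d=t[j]-t[i];print("  hdg",np.degrees(np.arctan2(d[1],d[0])).round(2))
    d=bb-np.mean(f,0);print("  hdg",np.degrees(np.arctan2(d[1],d[0])).round(2))
    d=f[1]-f[0];print("  hdg fl",np.degrees(np.arctan2(-d[0],d[1])).round(2))
```

```text
short flange [[0.4298, 0.2287], [0.4192, 0.274]] mid [0.4245 0.2514 0.047 ] w 0.0465
 tubes [[0.4322, 0.242], [0.4896, 0.2538], [0.4268, 0.263], [0.484, 0.2755]] gap 0.0217 bend [0.503  0.2673 0.034 ] len 0.0801
  hdg 11.62
  hdg 12.32
  hdg 11.44
  hdg fl 13.11
long flange [[0.4155, 0.3214], [0.4052, 0.3655]] mid [0.4104 0.3434 0.047 ] w 0.0453
 tubes [[0.4194, 0.3345], [0.5078, 0.3552], [0.4139, 0.3558], [0.5035, 0.377]] gap 0.022 bend [0.5219 0.3698 0.034 ] len 0.1146
  hdg 13.19
  hdg 13.31
  hdg 13.29
  hdg fl 13.18
```

Run:
```python
from h import *
import pickle
c,_=pickle.load(open('w1.pkl','rb'))
def q(a,z): return p2w("wrist",(190+(a[0]+.5)/5-.5,175+(a[1]+.5)/5-.5),z,c)
for nm,a,b,o,h in (("short",(207,184),(217,359),(.4245,.2514),12),("long",(583,190),(587,368),(.4104,.3434),13.2)):
    u=np.array([np.cos(np.radians(h)),np.sin(np.radians(h))])
    print(nm,[((q(k,.03)[:2]-o)@u).round(4) for k in(a,b)])
u=np.array([np.cos(np.radians(12)),np.sin(np.radians(12))])
g=np.array([.4245,.2514])+.034*u; print(g)
plan([g[0],g[1],.12],down(12),8)
```

```text
short [np.float64(0.0183), np.float64(0.0658)]
long [np.float64(0.0162), np.float64(0.0647)]
[0.45775702 0.258469  ]
n=8 dp(cm) [-0.685  0.632  1.748] total [-5.48  5.06 13.99] dr [-0.     -0.     -0.0022] total [-0.0002 -0.0001 -0.0175] |dp| 1.98
```

```bash
python3 -m crank '{"dp":[[-0.69,0.68,1.75],[-0.69,0.68,1.75],[-0.69,0.68,1.75],[-0.69,0.68,1.75],[-0.69,0.68,1.75],[-0.69,0.68,1.75],[-0.69,0.68,1.75],[-0.69,0.68,1.75]],"delta_rot":[[0,0,-0.0022],[0,0,-0.0022],[0,0,-0.0022],[0,0,-0.0022],[0,0,-0.0022],[0,0,-0.0022],[0,0,-0.0022],[0,0,-0.0022]]}' 5.0 30
python3 -c "
from h import *
st();plan([.4617,.2593,.036],down(12),6)"
```

```text
time: 2.6
position: [0.4622, 0.2583, 0.1193]
tool_rot: [-1.978, -2.441, -0.0]
ft_force: [0.4, 0.3, -1.0]
grip_width: 0.577
t 2.6 p [0.4622 0.2583 0.1193] y [9.782e-01 2.075e-01 1.000e-04] z [ 0.e+00  3.e-04 -1.e+00] F [ 0.4  0.3 -1. ] g 50.2 q [-0.83  0.16  0.29  1.91 -0.05  1.08  1.27]
n=6 dp(cm) [ 0.017 -0.005  1.388] total [ 0.1  -0.03  8.33] dr [ 0.     -0.     -0.0001] total [ 0.0001 -0.0003 -0.0005] |dp| 1.39
```

```bash
python3 -m crank '{"dp":[[0.02,0,1.4],[0.02,0,1.4],[0.02,0,1.4],[0.02,0,1.4],[0.02,0,1.4],[0,0,1.4],[0,0,0],[0,0,0]],"delta_rot":[[0,0,0],[0,0,0],[0,0,0],[0,0,0],[0,0,0],[0,0,0],[0,0,0],[0,0,0]]}'
python3 -m crank '{"dp":[[0,0,0],[0,0,0],[0,0,0],[0,0,0],[0,0,0],[0,0,0],[0,0,0],[0,0,0]],"delta_rot":[[0,0,0],[0,0,0],[0,0,0],[0,0,0],[0,0,0],[0,0,0],[0,0,0],[0,0,0]]}' 0 30
python3 -c "
from h import *
st()"
```

```text
time: 3.4
position: [0.462, 0.2588, 0.0357]
tool_rot: [-1.979, -2.44, 0.001]
ft_force: [-0.2, 0.8, 0.7]
grip_width: 0.578
time: 4.2
position: [0.4624, 0.2591, 0.0364]
tool_rot: [1.979, 2.44, 0.001]
ft_force: [-0.6, -0.3, 5.2]
grip_width: 0.332
t 4.2 p [0.4624 0.2591 0.0364] y [9.785e-01 2.062e-01 8.000e-04] z [ 7.e-04  6.e-04 -1.e+00] F [-0.6 -0.3  5.2] g 28.9 q [-0.81  0.27  0.28  1.97 -0.09  0.91  1.3 ]
```

```bash
python3 -c "
from h import *
s=ctrl.get_state();p=s['position'];Q=R.from_rotvec(s['tool_rot']).as_matrix()
p1=p+[0,0,.14]
plan(p1,Q,4);plan([.50,-.075,.27],down(-2),12,p1,Q)"
```

```text
n=4 dp(cm) [ 2.0e-03  3.0e-03 -3.5e+00] total [ 1.0e-02  1.0e-02 -1.4e+01] dr [0. 0. 0.] total [0. 0. 0.] |dp| 3.5
n=12 dp(cm) [-2.808  0.044 -0.781] total [-33.7    0.52  -9.37] dr [ 0.0001 -0.      0.0202] total [ 0.0007 -0.0005  0.2426] |dp| 2.91
```

```bash
python3 -m crank '{"dp":[[0,0,-2],[0,0,-4],[0,0,-4],[0,0,-4],[-2.81,0.04,-0.8],[-2.81,0.04,-0.8],[-2.81,0.04,-0.8],[-2.81,0.04,-0.8]],"delta_rot":[[0,0,0],[0,0,0],[0,0,0],[0,0,0],[0,0,0.02],[0,0,0.02],[0,0,0.02],[0,0,0.02]]}'
python3 -m crank '{"dp":[[-2.81,0.04,-0.8],[-2.81,0.04,-0.8],[-2.81,0.04,-0.8],[-2.81,0.04,-0.8],[-2.81,0.04,-0.8],[-2.81,0.04,-0.8],[-2.81,0.04,-0.8],[-2.81,0.04,-0.8]],"delta_rot":[[0,0,0.02],[0,0,0.02],[0,0,0.02],[0,0,0.02],[0,0,0.02],[0,0,0.02],[0,0,0.02],[0,0,0.02]]}'
python3 -c "
from h import *
st();
import pickle
c=cam('wrist');im=ctrl.get_image('wrist');pickle.dump((c,im),open('w2.pkl','wb'))
cv2.imwrite('pics/w2.png',im)"
```

```text
time: 5.0
position: [0.4831, 0.1449, 0.207]
tool_rot: [-2.079, -2.354, 0.004]
ft_force: [0.2, 0.6, -1.1]
grip_width: 0.335
time: 5.8
position: [0.4985, -0.0786, 0.2715]
tool_rot: [-2.26, -2.18, 0.002]
ft_force: [0.4, 0.3, -1.1]
grip_width: 0.334
t 5.8 p [ 0.4985 -0.0786  0.2715] y [ 0.9994 -0.0358 -0.0018] z [-1.8e-03  1.0e-04 -1.0e+00] F [ 0.4  0.3 -1.1] g 29.1 q [-0.51 -0.02  0.61  1.78  0.01  1.38  1.63]
```

View pics/w2.png

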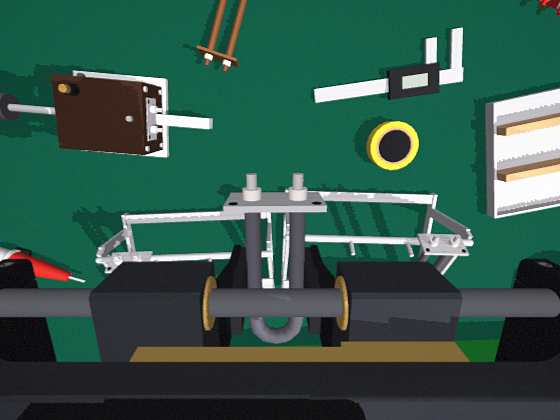

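```bash
python3 -m crank '{"dp":[[0,3,0],[0,3,0],[0,3,0],[0,3,0],[0,1,0],[0,0,0],[0,0,0],[0,0,0]],"delta_rot":[[0,0,0],[0,0,0],[0,0,0],[0,0,0],[0,0,0],[0,0,0],[0,0,0],[0,0,0]]}'
python3 -c "
from h import *
st();
import pickle
c=cam('wrist');im=ctrl.get_image('wrist');pickle.dump((c,im),open('w3.pkl','wb'))
cv2.imwrite('pics/w3.png',im)"
```

```text
time: 6.65
position: [0.6284, -0.0803, 0.2722]
tool_rot: [-2.258, -2.184, -0.0]
ft_force: [0.9, 0.5, -1.2]
grip_width: 0.332
t 6.65 p [ 0.6284 -0.0803  0.2722] y [ 9.994e-01 -3.330e-02 -5.000e-04] z [-4.e-04  7.e-04 -1.e+00] F [ 0.9  0.5 -1.2] g 28.9 q [-0.42  0.31  0.65  1.47 -0.19  1.42  1.77]
```

View pics/w3.png

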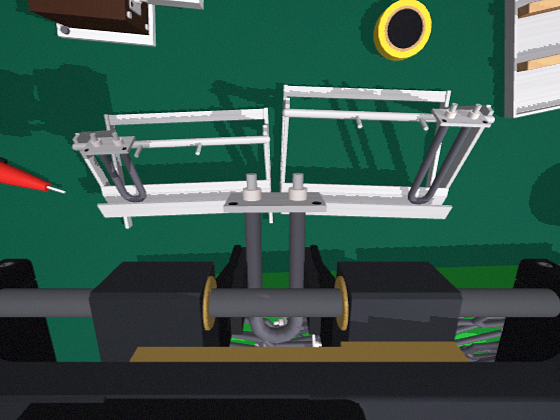

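```bash
python3 -c "
from h import *
im=cv2.imread('pics/w3.png'); crop(im,65,95,275,235,3.8,'pics/w3s.png'); crop(im,270,75,500,225,3.4,'pics/w3l.png')"
```

```text
(no output)
```

View pics/w3s.png

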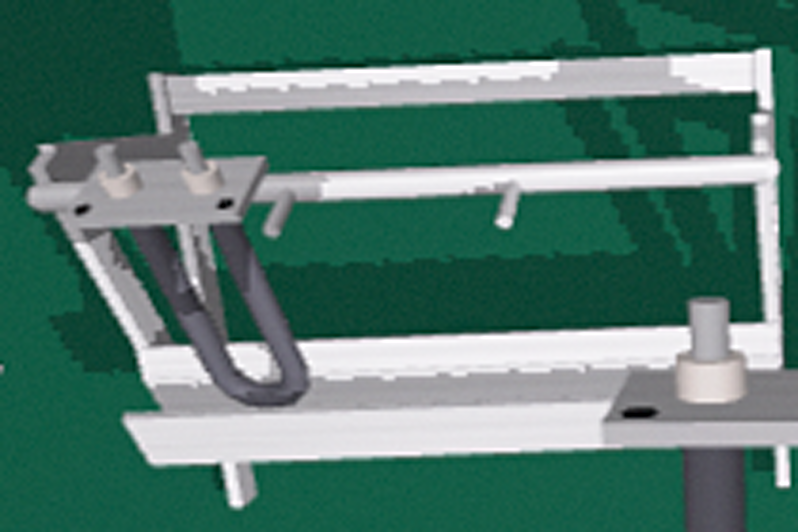

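View pics/w3l.png

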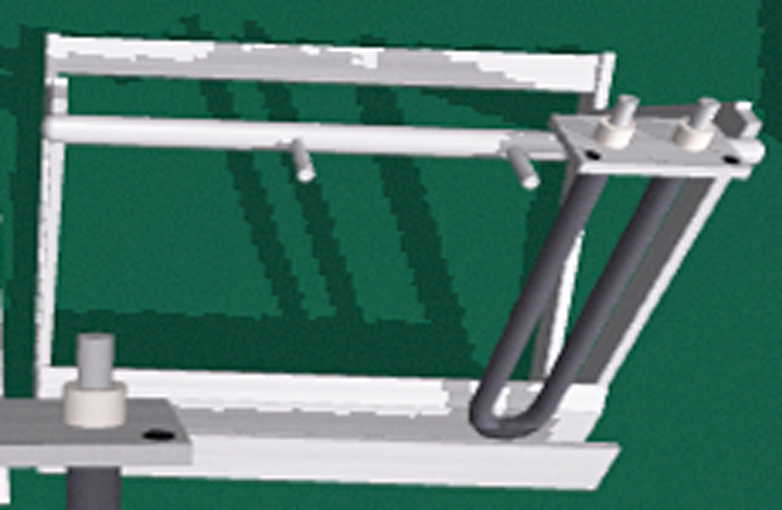

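```bash
cat >> h.py <<'E'
def rack(x,y,h,z0):
    h=np.radians(h); f=np.array([np.cos(h),np.sin(h),0]); k=np.array([0,0,1.]); a=np.radians(30)
    X=-f*np.cos(a)+k*np.sin(a); Z=f*np.sin(a)+k*np.cos(a); return np.array([x,y,z0]),np.c_[X,np.cross(Z,X),Z]
E
python3 - <<'E'
from h import *
import pickle
from scipy.optimize import least_squares
c,_=pickle.load(open('w3.pkl','rb'))
S=[((4,85,17),(75,228)),((4,39,17),(243,223)),((0,31,16),(272,233)),((0,-31,16),(506,222)),((0,-100,-4),(775,168)),((0,100,-4),(33,198)),((-66,100,18),(124,417)),((-76,62,4),(264,403))]
L=[((4,-85,17),(748,177)),((4,-39,17),(583,173)),((0,-31,16),(527,183)),((0,31,16),(306,175)),((0,100,-4),(47,127)),((0,-100,-4),(764,151)),((-101,-100,18),(621,446)),((-111,-62,4),(505,437))]
for nm,P,ox,oy,s,z0,g in(("short",S,65,95,3.8,.085,(.57,-.187,-2)),("long",L,270,75,3.4,.1,(.553,.035,-4))):
    loc=np.array([a for a,b in P])/1e3; uv=np.array([(ox+(b[0]+.5)/s-.5,oy+(b[1]+.5)/s-.5) for a,b in P])
    def f(v,full=False):
        o,M=rack(v[0],v[1],v[2],z0); r=np.array([w2p("wrist",o+M@l,c) for l in loc])-uv
        return r if full else r.ravel()
    r=least_squares(f,g,loss='soft_l1',x_scale=[.01,.01,1]); print(nm,r.x.round(4)); print(f(r.x,True).round(1).tolist())
E
```

```text
short [ 0.5745 -0.1871  0.1125]
[[-3.1, 0.1], [-1.5, -0.3], [0.6, -0.5], [0.3, 0.1], [-1.9, 0.4], [3.8, -0.6], [0.1, 0.3], [2.4, 0.4]]
long [ 0.5549  0.0347 -3.6869]
[[-1.8, 0.0], [-2.7, -0.4], [3.2, -0.4], [2.2, -0.1], [4.4, 0.5], [-3.1, 0.0], [1.5, 0.5], [-3.2, -0.4]]
```

Run:
```python
from h import *
import pickle
from scipy.optimize import least_squares
c,_=pickle.load(open('w3.pkl','rb'))
S=[((4,85,17),(75,228),0),((4,39,17),(243,223),0),((0,31,16),(272,233),1),((0,-31,16),(506,222),1),((0,-102,-4),(775,168),.5),((0,102,-4),(33,198),.5),((-66,100,18),(124,417),.5),((-76,62,4),(264,403),0)]
L=[((4,-85,17),(748,177),0),((4,-39,17),(583,173),0),((0,-31,16),(527,183),1),((0,31,16),(306,175),1),((0,102,-4),(47,127),.5),((0,-102,-4),(764,151),.5),((-101,-100,18),(621,446),.5),((-111,-62,4),(505,437),0)]
for nm,P,ox,oy,s,z0,g in(("short",S,65,95,3.8,.085,(.57,-.187,-2)),("long",L,270,75,3.4,.1,(.553,.035,-4))):
    loc=np.array([a for a,b,w in P])/1e3; uv=np.array([(ox+(b[0]+.5)/s-.5,oy+(b[1]+.5)/s-.5) for a,b,w in P]);W=np.array([(w,1) for a,b,w in P])
    def f(v,full=False):
        o,M=rack(v[0],v[1],v[2],z0); r=np.array([w2p("wrist",o+M@l,c) for l in loc])-uv
        return r if full else (r*W).ravel()
    r=least_squares(f,g,x_scale=[.01,.01,1]); print(nm,r.x.round(4)); print(f(r.x,True).round(1).tolist())
```

```text
short [ 0.5745 -0.1876  0.2197]
[[-3.6, 0.2], [-2.0, -0.2], [0.1, -0.5], [-0.2, 0.0], [-0.6, 0.1], [1.4, -0.4], [-0.2, 0.4], [2.0, 0.4]]
long [ 0.5548  0.0326 -3.7129]
[[-4.1, 0.1], [-5.0, -0.3], [0.9, -0.4], [-0.1, -0.1], [0.1, 0.4], [-3.3, 0.2], [-0.4, 0.5], [-4.9, -0.4]]
```

```bash
cat >> h.py <<'E'
RK={"s":(.5745,-.1876,.2197,.085),"l":(.5548,.0326,-3.7129,.1)}
def rt(k,x,y,z):
    "tool pose for TCP at row coords (mm)"
    o,M=rack(*RK[k]); return o+M@(np.array([x,y,z])/1e3), np.c_[-M[:,1],-M[:,0],-M[:,2]]
def inrow(k):
    s=ctrl.get_state(); o,M=rack(*RK[k]); Q=R.from_rotvec(s["tool_rot"]).as_matrix(); T=rt(k,0,0,0)[1]
    F=M.T@s["ft_force"]
    print("t",round(float(s["time"]),2),"row mm",(M.T@(s["position"]-o)*1e3).round(1),"rot err(tool)",R.from_matrix(Q.T@T).as_rotvec().round(4),"F row",F.round(1),"g",round(s["grip_width"]*87,1))
E
python3 -c "
from h import *
p,Q=rt('s',-18.7,0,42); print(p,Q.round(3)); plan(p,Q,8); plan(p,Q,12)"
```

```text
[ 0.6116944  -0.18745738  0.11202307] [[-0.004  0.866 -0.5  ]
 [ 1.     0.003 -0.002]
 [ 0.    -0.5   -0.866]]
n=8 dp(cm) [-1.34   0.275  2.019] total [-10.72   2.2   16.15] dr [ 0.0655 -0.0013 -0.0045] total [ 0.5236 -0.0105 -0.0357] |dp| 2.44
n=12 dp(cm) [-0.893  0.197  1.344] total [-10.72   2.37  16.13] dr [ 0.0436 -0.0009 -0.003 ] total [ 0.5236 -0.0105 -0.0357] |dp| 1.63
```

```bash
python3 -m crank '{"dp":[[-1.34,0.27,1.8],[-1.34,0.27,1.8],[-1.34,0.27,1.8],[-1.34,0.27,1.8],[-1.34,0.27,1.8],[-1.34,0.27,1.8],[-1.34,0.27,1.8],[-1.34,0.27,1.8]],"delta_rot":[[0.0655,-0.0013,-0.0045],[0.0655,-0.0013,-0.0045],[0.0655,-0.0013,-0.0045],[0.0655,-0.0013,-0.0045],[0.0655,-0.0013,-0.0045],[0.0655,-0.0013,-0.0045],[0.0655,-0.0013,-0.0045],[0.0655,-0.0013,-0.0045]]}'
python3 -c "
from h import *
inrow('s');p,Q=rt('s',-18.7,0,30);plan(p,Q,4);st()"
```

```text
time: 7.5
position: [0.6163, -0.1873, 0.1287]
tool_rot: [-1.921, -1.932, 0.519]
ft_force: [0.5, -0.6, -1.3]
grip_width: 0.333
t 7.5 row mm [-14.4  -0.2  58.8] rot err(tool) [-0.0013  0.0008  0.0014] F row [-1.1  0.6 -0.8] g 29.0
n=4 dp(cm) [-0.004  0.109  0.719] total [-0.01  0.43  2.88] dr [-0.0003  0.0002  0.0003] total [-0.0013  0.0008  0.0014] |dp| 0.73
t 7.5 p [ 0.6163 -0.1873  0.1287] y [ 0.8654  0.0047 -0.5011] z [-0.5011 -0.0028 -0.8654] F [ 0.5 -0.6 -1.3] g 29.0 q [-0.13  0.83  0.61  1.13 -0.24  1.78  2.  ]
```

```bash
python3 -m crank '{"dp":[[0,0.11,0.75],[0,0.11,0.75],[0,0.11,0.75],[0,0.11,0.75],[0,0,0],[0,0,0],[0,0,0],[0,0,0]],"delta_rot":[[0,0,0],[0,0,0],[0,0,0],[0,0,0],[0,0,0],[0,0,0],[0,0,0],[0,0,0]]}'
python3 -c "
from h import *
inrow('s')
import pickle
c=cam('wrist');im=ctrl.get_image('wrist');pickle.dump((c,im),open('w4.pkl','wb'))
cv2.imwrite('pics/w4.png',im)"
```

```text
time: 8.3
position: [0.6055, -0.1872, 0.101]
tool_rot: [-1.923, -1.933, 0.518]
ft_force: [0.3, -0.0, -1.1]
grip_width: 0.329
t 8.3 row mm [-18.9  -0.3  29.3] rot err(tool) [0.0006 0.0013 0.0006] F row [-0.8  0.  -0.8] g 28.6
```

View pics/w4.png

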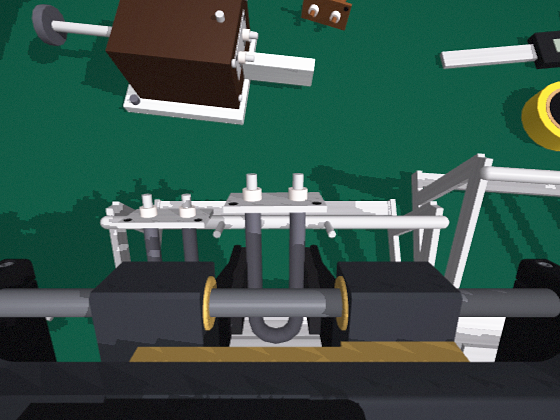

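```bash
python3 -m crank '{"dp":[[0,0,0.4],[0,0,0.4],[0,0,0.4],[0,0,0.4],[0,0,0.3],[0,0,0.2],[0,0,0],[0,0,0]],"delta_rot":[[0,0,0],[0,0,0],[0,0,0],[0,0,0],[0,0,0],[0,0,0],[0,0,0],[0,0,0]]}'
python3 -c "
from h import *
inrow('s')"
```

```text
time: 9.15
position: [0.5947, -0.1872, 0.0823]
tool_rot: [-1.923, -1.932, 0.519]
ft_force: [0.0, 0.4, -0.7]
grip_width: 0.329
t 9.15 row mm [-18.9  -0.3   7.8] rot err(tool) [-0.0003  0.0011  0.0006] F row [-0.4 -0.4 -0.6] g 28.6
```

```bash
python3 -m crank '{"dp":[[0,0.2,0],[0,0.2,0],[0,0.2,0],[0,0.2,0],[0,0.2,0],[0,0.2,0],[0,0.1,0],[0,0,0]],"delta_rot":[[0,0,0],[0,0,0],[0,0,0],[0,0,0],[0,0,0],[0,0,0],[0,0,0],[0,0,0]]}'
python3 -c "
from h import *
inrow('s')"
```

```text
time: 9.95
position: [0.606, -0.1872, 0.0756]
tool_rot: [-1.923, -1.932, 0.519]
ft_force: [0.3, 0.9, -0.9]
grip_width: 0.338
t 9.95 row mm [-32.   -0.3   7.6] rot err(tool) [-0.0005  0.0011  0.0007] F row [-0.7 -0.9 -0.7] g 29.4
```

```bash
python3 -m crank '{"dp":[[0,0.1,0.05],[0,0.1,0.05],[0,0.1,0.05],[0,0,0],[0,0,0],[0,0,0],[0,0,0],[0,0,0]],"delta_rot":[[0,0,0],[0,0,0],[0,0,0],[0,0,0],[0,0,0],[0,0,0],[0,0,0],[0,0,0]]}'
python3 -c "
from h import *
inrow('s')"
```

```text
time: 10.75
position: [0.6076, -0.1872, 0.0731]
tool_rot: [-1.923, -1.931, 0.519]
ft_force: [-1.8, -1.0, 0.3]
grip_width: 0.329
t 10.75 row mm [-34.6  -0.3   6.2] rot err(tool) [-0.0008  0.0009  0.0005] F row [ 1.7  1.  -0.6] g 28.7
```

```bash
python3 -m crank '{"dp":[[0,0.1,0.05],[0,0.1,0.05],[0,0.05,0],[0,0,0],[0,0,0],[0,0,0],[0,0,0],[0,0,0]],"delta_rot":[[0,0,0],[0,0,0],[0,0,0],[0,0,0],[0,0,0],[0,0,0],[0,0,0],[0,0,0]]}'
python3 -c "
from h import *
inrow('s')"
```

```text
time: 11.55
position: [0.6077, -0.1873, 0.0729]
tool_rot: [-1.921, -1.928, 0.522]
ft_force: [-5.5, 1.2, 7.9]
grip_width: 0.336
t 11.55 row mm [-34.8  -0.2   6.1] rot err(tool) [-0.0049  0.     -0.0005] F row [ 8.7 -1.2  4.1] g 29.3
```

```bash
python3 -m crank '{"dp":[[0,0,0],[0,0,0],[0,0,0],[0,0,-0.5],[0,0,-1.5],[0,0,-2],[0,0,-2],[0,0,-2]],"delta_rot":[[0,0,0],[0,0,0],[0,0,0],[0,0,0],[0,0,0],[0,0,0],[0,0,0],[0,0,0]]}' 4.4
python3 -c "
from h import *
inrow('s')
cv2.imwrite('pics/w5.png',ctrl.get_image('wrist'))"
```

```text
time: 12.35
position: [0.6502, -0.1869, 0.1409]
tool_rot: [-1.923, -1.933, 0.519]
ft_force: [0.4, 0.1, -0.3]
grip_width: 0.504
t 12.35 row mm [-37.6  -0.4  86.3] rot err(tool) [0.0002 0.0015 0.0008] F row [-0.5 -0.1 -0.1] g 43.9
```

View pics/w5.png

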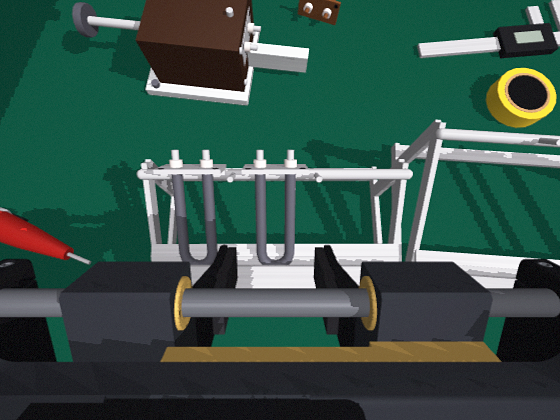

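```bash
python3 -c "
from h import *
plan([.4503,.3528,.25],down(13.25),16)"
```

```text
n=16 dp(cm) [ 3.513 -1.031 -0.375] total [ 56.21 -16.49  -6.  ] dr [-0.0323 -0.0035 -0.0138] total [-0.5169 -0.0561 -0.2204] |dp| 3.68
```

```bash
python3 -m crank '{"dp":[[3.51,-1.03,-0.38],[3.51,-1.03,-0.38],[3.51,-1.03,-0.38],[3.51,-1.03,-0.38],[3.51,-1.03,-0.38],[3.51,-1.03,-0.38],[3.51,-1.03,-0.38],[3.51,-1.03,-0.38]],"delta_rot":[[-0.0323,-0.0035,-0.0138],[-0.0323,-0.0035,-0.0138],[-0.0323,-0.0035,-0.0138],[-0.0323,-0.0035,-0.0138],[-0.0323,-0.0035,-0.0138],[-0.0323,-0.0035,-0.0138],[-0.0323,-0.0035,-0.0138],[-0.0323,-0.0035,-0.0138]]}' 5.0
python3 -c "
from h import *
st();plan([.4503,.3528,.20],down(13.25),8)"
```

```text
time: 13.2
position: [0.5707, 0.0907, 0.2034]
tool_rot: [-1.952, -2.202, 0.275]
ft_force: [-0.1, 0.5, 1.1]
grip_width: 0.574
t 13.2 p [0.5707 0.0907 0.2034] y [ 0.9585  0.118  -0.2596] z [-0.2597 -0.0151 -0.9656] F [-0.1  0.5  1.1] g 50.0 q [-0.61  0.42  0.56  1.49 -0.22  1.56  1.67]
n=8 dp(cm) [ 3.483 -0.917  0.22 ] total [27.86 -7.34  1.76] dr [-0.0327 -0.0039 -0.0138] total [-0.2615 -0.0309 -0.1104] |dp| 3.61
```

```bash
python3 -m crank '{"dp":[[3.48,-0.92,0.22],[3.48,-0.92,0.22],[3.48,-0.92,0.22],[3.48,-0.92,0.22],[3.48,-0.92,0.22],[3.48,-0.92,0.22],[3.48,-0.92,0.22],[3.48,-0.92,0.22]],"delta_rot":[[-0.0327,-0.0039,-0.0138],[-0.0327,-0.0039,-0.0138],[-0.0327,-0.0039,-0.0138],[-0.0327,-0.0039,-0.0138],[-0.0327,-0.0039,-0.0138],[-0.0327,-0.0039,-0.0138],[-0.0327,-0.0039,-0.0138],[-0.0327,-0.0039,-0.0138]]}' 5.0
python3 -c "
from h import *
st();plan([.4503,.3528,.034],down(13.25),6)"
```

```text
time: 14.0
position: [0.4502, 0.3523, 0.2]
tool_rot: [1.951, 2.463, 0.001]
ft_force: [0.1, -0.7, -0.5]
grip_width: 0.576
t 14.0 p [0.4502 0.3523 0.2   ] y [9.734e-01 2.289e-01 4.000e-04] z [ 3.e-04  2.e-04 -1.e+00] F [ 0.1 -0.7 -0.5] g 50.1 q [-1.06  0.18  0.39  1.72 -0.07  1.25  1.15]
n=6 dp(cm) [0.007 0.003 2.767] total [ 0.04  0.02 16.6 ] dr [ 0.0001 -0.     -0.    ] total [ 0.0004 -0.0001 -0.0003] |dp| 2.77
```

```bash
python3 -m crank '{"dp":[[0,0,3.5],[0,0,3.5],[0,0,3.5],[0,0,3],[0.04,0,2],[0,0,1],[0,0,0],[0,0,0]],"delta_rot":[[0,0,0],[0,0,0],[0,0,0],[0,0,0],[0,0,0],[0,0,0],[0,0,0],[0,0,0]]}'
python3 -m crank '{"dp":[[0,0,0],[0,0,0],[0,0,0],[0,0,0],[0,0,0],[0,0,0],[0,0,0],[0,0,0]],"delta_rot":[[0,0,0],[0,0,0],[0,0,0],[0,0,0],[0,0,0],[0,0,0],[0,0,0],[0,0,0]]}' 0 30
python3 -c "
from h import *
st()
s=ctrl.get_state();p=s['position'];Q=R.from_rotvec(s['tool_rot']).as_matrix()
p1=p+Q@[0,0,-.125]
p2,Q2=rt('l',-21,0,60); print(p2)
plan(p2,Q2,12,p1,Q)"
```

```text
time: 14.8
position: [0.4512, 0.3518, 0.0358]
tool_rot: [-1.951, -2.462, 0.0]
ft_force: [-0.3, -0.1, -0.3]
grip_width: 0.578
time: 15.6
position: [0.4509, 0.3519, 0.0356]
tool_rot: [-1.951, -2.461, 0.001]
ft_force: [0.0, 0.6, 5.4]
grip_width: 0.336
t 15.6 p [0.4509 0.3519 0.0356] y [ 9.735e-01  2.285e-01 -9.000e-04] z [-1.e-03  2.e-04 -1.e+00] F [0.  0.6 5.4] g 29.3 q [-1.02  0.36  0.37  1.87 -0.16  0.94  1.22]
[0.60288539 0.02947959 0.14146152]
n=12 dp(cm) [-2.809  1.02  -0.122] total [-33.7   12.24  -1.47] dr [0.0432 0.0064 0.0241] total [0.5188 0.077  0.2886] |dp| 2.99
```

```bash
python3 -m crank '{"dp":[[0,0,-2],[0,0,-4],[0,0,-4],[0,0,-4],[-2.81,1.02,-0.2],[-2.81,1.02,-0.2],[-2.81,1.02,-0.2],[-2.81,1.02,-0.2]],"delta_rot":[[0,0,0],[0,0,0],[0,0,0],[0,0,0],[0.0432,0.0064,0.0241],[0.0432,0.0064,0.0241],[0.0432,0.0064,0.0241],[0.0432,0.0064,0.0241]]}'
python3 -c "
from h import *
inrow('l');p,Q=rt('l',-21.3,0,60);plan(p,Q,8);st()"
```

```text
time: 16.4
position: [0.513, 0.248, 0.1789]
tool_rot: [-1.98, -2.263, 0.185]
ft_force: [1.1, -0.2, -1.9]
grip_width: 0.335
t 16.4 row mm [  87.6 -212.3   40.5] rot err(tool) [0.3431 0.0525 0.1912] F row [-1.9  0.1 -1.1] g 29.1
n=8 dp(cm) [-2.793  1.093  0.081] total [-22.35   8.75   0.65] dr [0.0429 0.0066 0.0239] total [0.3431 0.0525 0.1912] |dp| 3.0
t 16.4 p [0.513  0.248  0.1789] y [ 0.9753  0.1322 -0.1768] z [-0.1774 -0.0073 -0.9841] F [ 1.1 -0.2 -1.9] g 29.1 q [-0.85  0.33  0.49  1.62 -0.21  1.4   1.39]
```

```bash
python3 -m crank '{"dp":[[-2.79,1.09,-0.1],[-2.79,1.09,-0.1],[-2.79,1.09,-0.1],[-2.79,1.09,-0.1],[-2.79,1.09,-0.1],[-2.79,1.09,-0.1],[-2.79,1.09,-0.1],[-2.79,1.09,-0.1]],"delta_rot":[[0.0429,0.0066,0.0239],[0.0429,0.0066,0.0239],[0.0429,0.0066,0.0239],[0.0429,0.0066,0.0239],[0.0429,0.0066,0.0239],[0.0429,0.0066,0.0239],[0.0429,0.0066,0.0239],[0.0429,0.0066,0.0239]]}'
python3 -c "
from h import *
inrow('l');p,Q=rt('l',-21.3,0,30);plan(p,Q,6)"
```

```text
time: 17.2
position: [0.6077, 0.0298, 0.1543]
tool_rot: [-1.982, -1.857, 0.498]
ft_force: [0.1, -0.1, -0.5]
grip_width: 0.332
t 17.2 row mm [-18.7  -0.6  73.5] rot err(tool) [-0.0005 -0.0006 -0.0001] F row [-0.3  0.  -0.4] g 28.8
n=6 dp(cm) [-0.011  0.043  0.725] total [-0.06  0.26  4.35] dr [-0.0001 -0.0001 -0.    ] total [-0.0005 -0.0006 -0.0001] |dp| 0.73
```

```bash
python3 -m crank '{"dp":[[-0.01,0.04,0.75],[-0.01,0.04,0.75],[-0.01,0.04,0.75],[-0.01,0.04,0.75],[0,0.04,0.75],[0,0.04,0.6],[0,0,0],[0,0,0]],"delta_rot":[[0,0,0],[0,0,0],[0,0,0],[0,0,0],[0,0,0],[0,0,0],[0,0,0],[0,0,0]]}'
python3 -c "
from h import *
inrow('l')
cv2.imwrite('pics/w6.png',ctrl.get_image('wrist'))"
```

```text
time: 18.0
position: [0.588, 0.032, 0.1169]
tool_rot: [-1.982, -1.86, 0.495]
ft_force: [-0.4, 0.1, -1.0]
grip_width: 0.332
t 18.0 row mm [-20.3  -1.5  31.2] rot err(tool) [ 0.0024 -0.0006  0.0012] F row [-0.2 -0.  -1. ] g 28.9
```

View pics/w6.png

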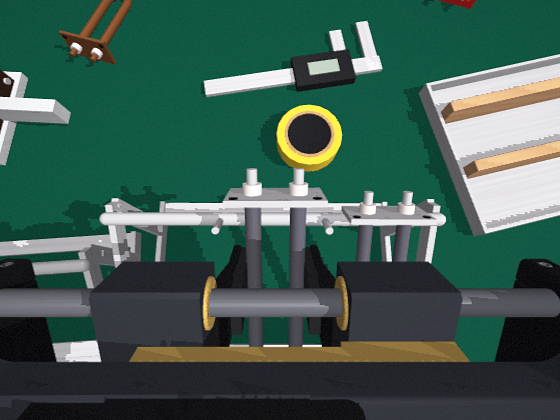

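```bash
python3 -m crank '{"dp":[[-0.08,0.05,0.4],[-0.07,0,0.4],[0,0,0.4],[0,0,0.4],[0,0,0.4],[0,0,0.3],[0,0,0],[0,0,0]],"delta_rot":[[0.001,0,0],[0.001,0,0],[0,0,0],[0,0,0],[0,0,0],[0,0,0],[0,0,0],[0,0,0]]}'
python3 -c "
from h import *
inrow('l')"
```

```text
time: 18.85
position: [0.5769, 0.031, 0.0966]
tool_rot: [-1.981, -1.858, 0.497]
ft_force: [-1.1, -1.3, -0.6]
grip_width: 0.334
t 18.85 row mm [-20.9   0.1   8.1] rot err(tool) [ 0.0002 -0.0007  0.0008] F row [ 0.5  1.3 -1. ] g 29.1
```

Free of contact. Sliding down.

```bash
python3 -m crank '{"dp":[[0,0.2,0],[0,0.2,0],[0,0.2,0],[0,0.2,0],[0,0.2,0],[0,0.2,0],[0,0.1,0.05],[0,0,0]],"delta_rot":[[0,0,0],[0,0,0],[0,0,0],[0,0,0],[0,0,0],[0,0,0],[0,0,0],[0,0,0]]}'
python3 -c "
from h import *
inrow('l')"
python3 -m crank '{"dp":[[0,0.1,0.05],[0,0.1,0.05],[0,0.1,0.05],[0,0.1,0],[0,0,0],[0,0,0],[0,0,0],[0,0,0]],"delta_rot":[[0,0,0],[0,0,0],[0,0,0],[0,0,0],[0,0,0],[0,0,0],[0,0,0],[0,0,0]]}'
python3 -c "
from h import *
inrow('l')"
```

```text
time: 19.65
position: [0.5878, 0.0303, 0.0894]
tool_rot: [-1.981, -1.858, 0.497]
ft_force: [-0.8, 0.0, -0.8]
grip_width: 0.334
t 19.65 row mm [-34.    0.2   7.3] rot err(tool) [-0.0002 -0.0006  0.0007] F row [ 0.3  0.  -1.1] g 29.0
time: 20.45
position: [0.5901, 0.0302, 0.0864]
tool_rot: [-1.98, -1.857, 0.498]
ft_force: [-3.2, 0.0, -0.5]
grip_width: 0.329
t 20.45 row mm [-37.4   0.1   5.9] rot err(tool) [-0.0011 -0.0007  0.0007] F row [ 2.5  0.2 -2.1] g 28.7
```

```bash
python3 -m crank '{"dp":[[0,0.1,0.05],[0,0.1,0.05],[0,0.05,0.05],[0,0,0],[0,0,0],[0,0,0],[0,0,0],[0,0,0]],"delta_rot":[[0,0,0],[0,0,0],[0,0,0],[0,0,0],[0,0,0],[0,0,0],[0,0,0],[0,0,0]]}'
python3 -c "
from h import *
inrow('l')"
```

```text
time: 21.25
position: [0.5902, 0.0301, 0.0861]
tool_rot: [-1.978, -1.854, 0.5]
ft_force: [-7.8, -0.2, 10.0]
grip_width: 0.332
t 21.25 row mm [-37.7   0.2   5.7] rot err(tool) [-0.0051 -0.0012  0.0007] F row [11.7  0.7  4.8] g 28.9
```

Seated firmly in x and z. Releasing.

```bash
python3 -m crank '{"dp":[[0,0,0],[0,0,0],[0,0,0],[0,0,-0.5],[0,0,-1.5],[0,0,-2],[0,0,-2],[0,0,-2]],"delta_rot":[[0,0,0],[0,0,0],[0,0,0],[0,0,0],[0,0,0],[0,0,0],[0,0,0],[0,0,0]]}' 4.4
python3 -c "
from h import *
inrow('l');import pickle
c=cam('wrist');im=ctrl.get_image('wrist');pickle.dump((c,im),open('w7.pkl','wb'))
cv2.imwrite('pics/w7.png',im)"
```

```text
time: 22.05
position: [0.6326, 0.0274, 0.1538]
tool_rot: [-1.982, -1.859, 0.496]
ft_force: [-0.1, 1.2, 0.1]
grip_width: 0.509
t 22.05 row mm [-40.6   0.2  85.6] rot err(tool) [ 0.001  -0.0004  0.0009] F row [ 0.2 -1.2  0. ] g 44.3
```

View pics/w7.png

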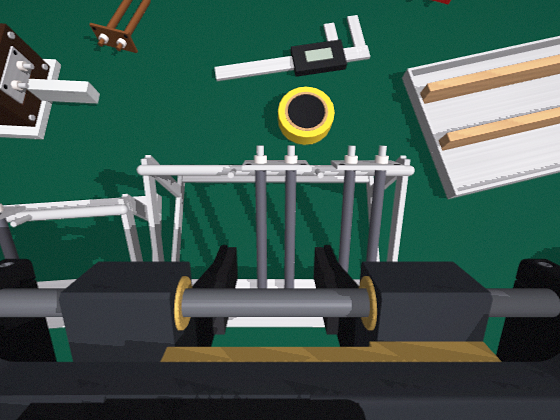

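Both flanges line up on the bar, so the long element is home. Next I'll measure the nest from the w2 picture.

```bash
python3 -c "
from h import *
im=cv2.imread('pics/w2.png'); crop(im,0,55,220,170,3.6,'pics/w2n.png')"
```

```text
(no output)
```

View pics/w2n.png

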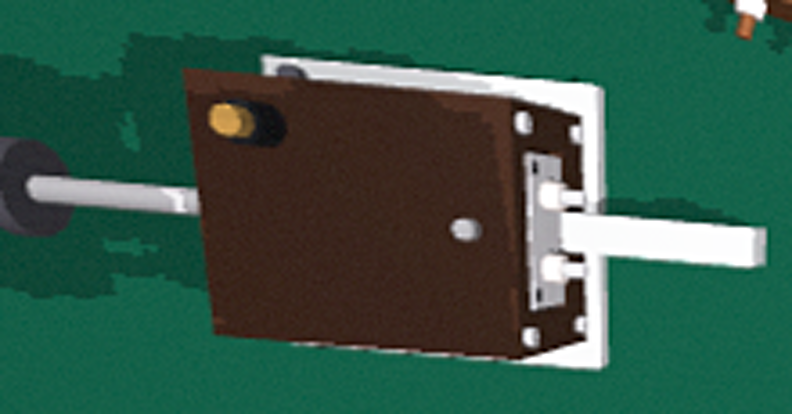

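Run:
```python
from h import *
import pickle
from scipy.optimize import least_squares
c,_=pickle.load(open('w2.pkl','rb'))
P=[((-47,37.5,70),(184,70)),((-47,-37.5,70),(215,333)),((45,37.5,70),(512,97)),((45,-37.5,70),(520,357)),((107,6,31.7),(753,228)),((107,-6,31.7),(753,266))]
loc=np.array([a for a,b in P])/1e3; uv=np.array([((b[0]+.5)/3.6-.5,55+(b[1]+.5)/3.6-.5) for a,b in P])
def pose(v): a=np.radians(v[2]); return np.array([v[0],v[1],0]),np.array([[np.cos(a),-np.sin(a),0],[np.sin(a),np.cos(a),0],[0,0,1]])
def f(v,full=False):
    o,M=pose(v); r=np.array([w2p("wrist",o+M@l,c) for l in loc])-uv
    return r if full else r.ravel()
r=least_squares(f,(.41,-.26,85),x_scale=[.01,.01,1]); print(r.x.round(4)); print(f(r.x,True).round(1).tolist())
o,M=pose(r.x)
for l in((-121,0,45),(-61,0,45),(73,0,45),(107,0,31.7)): print(l,(o+M@(np.array(l)/1e3)).round(4))
```

```text
[ 0.412  -0.2607 83.2234]
[[-0.0, -0.8], [0.1, 0.5], [-0.4, -0.3], [0.3, 0.8], [0.1, 0.0], [-0.1, -0.0]]
(-121, 0, 45) [ 0.3977 -0.3808  0.045 ]
(-61, 0, 45) [ 0.4048 -0.3212  0.045 ]
(73, 0, 45) [ 0.4206 -0.1882  0.045 ]
(107, 0, 31.7) [ 0.4246 -0.1544  0.0317]
```

```bash
cat >> h.py <<'E'
NO=np.array([.412,-.2607,0]); NH=83.2234
def npt(x,y,z):
    a=np.radians(NH); return NO+np.array([[np.cos(a),-np.sin(a),0],[np.sin(a),np.cos(a),0],[0,0,1]])@(np.array([x,y,z])/1e3)
def nst():
    s=ctrl.get_state(); a=np.radians(NH); M=np.array([[np.cos(a),-np.sin(a),0],[np.sin(a),np.cos(a),0],[0,0,1]])
    Q=R.from_rotvec(s["tool_rot"]).as_matrix()
    print("t",round(float(s["time"]),2),"nest mm",(M.T@(s["position"]-NO)*1e3).round(1),"rot err",R.from_matrix(Q.T@down(NH-180)).as_rotvec().round(4),"F nest",(M.T@s["ft_force"]).round(1),"g",round(s["grip_width"]*87,1),"q",s["joint_positions"].round(2))
E
python3 -c "
from h import *
plan(npt(-155,0,260),down(NH-180),16)
print(npt(-155,0,260))"
```

```text
n=16 dp(cm) [-3.411  0.982 -0.697] total [-54.57  15.71 -11.16] dr [-0.0249  0.0262  0.0991] total [-0.3981  0.4192  1.5853] |dp| 3.62
[ 0.39371024 -0.41461714  0.26      ]
```

```bash
python3 -m crank '{"dp":[[-3.41,0.98,-0.7],[-3.41,0.98,-0.7],[-3.41,0.98,-0.7],[-3.41,0.98,-0.7],[-3.41,0.98,-0.7],[-3.41,0.98,-0.7],[-3.41,0.98,-0.7],[-3.41,0.98,-0.7]],"delta_rot":[[-0.0249,0.0262,0.0991],[-0.0249,0.0262,0.0991],[-0.0249,0.0262,0.0991],[-0.0249,0.0262,0.0991],[-0.0249,0.0262,0.0991],[-0.0249,0.0262,0.0991],[-0.0249,0.0262,0.0991],[-0.0249,0.0262,0.0991]]}' 0 40
python3 -c "
from h import *
st();plan(npt(-155,0,200),down(NH-180),8)"
```

```text
time: 22.9
position: [0.6091, -0.252, 0.1904]
tool_rot: [-2.757, -0.966, 0.289]
ft_force: [0.2, 1.0, 0.7]
grip_width: 0.009
t 22.9 p [ 0.6091 -0.252   0.1904] y [ 0.5917 -0.7643 -0.2564] z [-0.2503  0.1281 -0.9596] F [0.2 1.  0.7] g 0.7 q [-0.11  0.7   0.81  1.24 -0.44  1.68  1.33]
n=8 dp(cm) [-3.293e+00  1.083e+00  3.000e-03] total [-2.634e+01  8.660e+00  2.000e-02] dr [-0.025   0.0267  0.0984] total [-0.1997  0.2139  0.7872] |dp| 3.47
```

```bash
python3 -m crank '{"dp":[[-3.29,1.08,0],[-3.29,1.08,0],[-3.29,1.08,0],[-3.29,1.08,0],[-3.29,1.08,0],[-3.29,1.08,0],[-3.29,1.08,0],[-3.29,1.08,0]],"delta_rot":[[-0.025,0.0267,0.0984],[-0.025,0.0267,0.0984],[-0.025,0.0267,0.0984],[-0.025,0.0267,0.0984],[-0.025,0.0267,0.0984],[-0.025,0.0267,0.0984],[-0.025,0.0267,0.0984],[-0.025,0.0267,0.0984]]}' 0 40
python3 -c "
from h import *
nst();plan(npt(-155,0,55),down(NH-180),6)
import pickle
c=cam('wrist');im=ctrl.get_image('wrist');pickle.dump((c,im),open('w8.pkl','wb'))
cv2.imwrite('pics/w8.png',im)"
```

```text
time: 23.7
position: [0.3934, -0.4147, 0.2003]
tool_rot: [3.135, -0.187, -0.001]
ft_force: [-1.2, 0.9, 0.6]
grip_width: 0.002
t 23.7 nest mm [-155.2    0.3  200.3] rot err [ 0.0006  0.0004 -0.0006] F nest [0.8 1.3 0.6] g 0.2 q [-0.21  0.34  1.18  1.74 -0.32  1.29  0.92]
n=6 dp(cm) [ 0.005 -0.003  2.421] total [ 0.03 -0.02 14.53] dr [ 0.0001  0.0001 -0.0001] total [ 0.0006  0.0004 -0.0006] |dp| 2.42
```

View pics/w8.png

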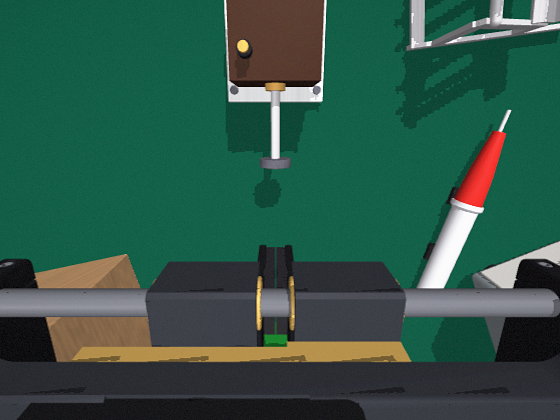

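```bash
python3 -m crank '{"dp":[[0,0,3],[0,0,3],[0,0,3],[0,0,2.5],[0,0,2],[0,0,1],[0,0,0],[0,0,0]],"delta_rot":[[0,0,0],[0,0,0],[0,0,0],[0,0,0],[0,0,0],[0,0,0],[0,0,0],[0,0,0]]}' 0 40
python3 -c "
from h import *
nst()"
```

```text
time: 24.55
position: [0.3952, -0.4139, 0.0562]
tool_rot: [-3.136, 0.179, 0.001]
ft_force: [-0.3, -0.5, 0.8]
grip_width: 0.009
t 24.55 nest mm [-154.1   -1.4   56.2] rot err [-0.0004  0.0007  0.0045] F nest [-0.5  0.2  0.8] g 0.8 q [-0.07  0.51  1.03  1.87 -0.5   1.05  1.05]
```

```bash
python3 -m crank '{"dp":[[-0.14,-1.2,0],[0,-1,0],[0,-1,0],[0,-1,0],[0,-1,0],[0,-1,0],[0,-1,0],[0,-0.5,0]],"delta_rot":[[0,0,0.0045],[0,0,0],[0,0,0],[0,0,0],[0,0,0],[0,0,0],[0,0,0],[0,0,0]]}' 0 40
python3 -c "
from h import *
nst()"
python3 -m crank '{"dp":[[0,-0.3,0],[0,-0.2,0],[0,-0.1,0],[0,-0.1,0],[0,0,0],[0,0,0],[0,0,0],[0,0,0]],"delta_rot":[[0,0,0],[0,0,0],[0,0,0],[0,0,0],[0,0,0],[0,0,0],[0,0,0],[0,0,0]]}' 0 40
python3 -c "
from h import *
nst()"
```

```text
time: 25.35
position: [0.4027, -0.3398, 0.0569]
tool_rot: [3.13, -0.186, 0.002]
ft_force: [-1.0, -9.1, -4.2]
grip_width: 0.005
t 25.35 nest mm [-79.6  -0.1  56.9] rot err [ 0.0057 -0.0015 -0.0005] F nest [-9.1 -0.1 -4.2] g 0.4 q [-0.29  0.41  1.1   1.99 -0.43  1.    0.9 ]
time: 26.15
position: [0.4035, -0.3333, 0.0569]
tool_rot: [3.13, -0.187, 0.002]
ft_force: [-0.7, -7.6, -3.7]
grip_width: 0.007
t 26.15 nest mm [-73.1  -0.1  56.9] rot err [ 0.0055 -0.0016 -0.0011] F nest [-7.6 -0.2 -3.7] g 0.6 q [-0.31  0.4   1.11  2.   -0.43  0.99  0.88]
```

Now push on to the hard stop.

```bash
python3 -m crank '{"dp":[[0,-0.1,0],[0,-0.1,0],[0,-0.1,0],[0,-0.1,0],[0,-0.1,0],[0,0,0],[0,0,0],[0,0,0]],"delta_rot":[[0,0,0],[0,0,0],[0,0,0],[0,0,0],[0,0,0],[0,0,0],[0,0,0],[0,0,0]]}' 0 40
python3 -c "
from h import *
nst()"
```

```text
time: 26.95
position: [0.4035, -0.3325, 0.0571]
tool_rot: [3.122, -0.19, 0.004]
ft_force: [0.2, -17.9, -11.8]
grip_width: 0.008
t 26.95 nest mm [-72.3   0.   57.1] rot err [ 0.0133 -0.0035 -0.003 ] F nest [-17.7  -2.4 -11.8] g 0.7 q [-0.32  0.4   1.11  2.   -0.42  0.99  0.87]
```

```bash
python3 -m crank '{"dp":[[0,-0.2,0],[0,-0.2,0],[0,-0.2,0],[0,0,0],[0,0,0],[0,0,0],[0,0,0],[0,0,0]],"delta_rot":[[0,0,0],[0,0,0],[0,0,0],[0,0,0],[0,0,0],[0,0,0],[0,0,0],[0,0,0]]}' 0 40
python3 -c "
from h import *
nst()"
```

```text
time: 27.75
position: [0.4035, -0.3321, 0.0574]
tool_rot: [3.111, -0.193, 0.007]
ft_force: [1.6, -31.7, -23.0]
grip_width: 0.005
t 27.75 nest mm [-71.9   0.1  57.4] rot err [ 0.0241 -0.0062 -0.0055] F nest [-31.2  -5.3 -23. ] g 0.5 q [-0.34  0.39  1.12  2.01 -0.41  0.97  0.86]
```

```bash
python3 -m crank '{"dp":[[0,0.8,0],[0,1.5,0],[0,1.5,0],[0,0,-3],[0,0,-4],[0,0,-4],[0,0,-3],[0,0,0]],"delta_rot":[[0,0,0],[0,0,0],[0,0,0],[0,0,0],[0,0,0],[0,0,0],[0,0,0],[0,0,0]]}' 4.8 40
python3 -c "
from h import *
nst();plan(npt(73,0,190),down(NH-180),8)"
```

```text
time: 28.55
position: [0.4026, -0.3586, 0.2002]
tool_rot: [3.135, -0.185, 0.011]
ft_force: [-0.3, -0.1, -0.5]
grip_width: 0.54
t 28.55 nest mm [-98.3  -2.2 200.2] rot err [ 0.0004 -0.0073  0.0005] F nest [-0.2  0.3 -0.5] g 47.0 q [-0.38  0.2   1.19  1.82 -0.2   1.25  0.75]
n=8 dp(cm) [-0.028 -2.141  0.127] total [ -0.22 -17.13   1.01] dr [ 0.     -0.0009  0.0001] total [ 0.0004 -0.0073  0.0005] |dp| 2.15
```

```bash
python3 -m crank '{"dp":[[-0.03,-2.14,0],[-0.03,-2.14,0],[-0.03,-2.14,0],[-0.03,-2.14,0],[-0.03,-2.14,0],[-0.03,-2.14,0],[-0.03,-2.14,0],[-0.03,-2.14,0]],"delta_rot":[[0,-0.001,0],[0,-0.001,0],[0,-0.001,0],[0,-0.001,0],[0,-0.001,0],[0,-0.001,0],[0,-0.001,0],[0,0,0]]}'
python3 -c "
from h import *
nst()
import pickle
c=cam('wrist');im=ctrl.get_image('wrist');pickle.dump((c,im),open('w9.pkl','wb'))
cv2.imwrite('pics/w9.png',im)"
```

```text
time: 29.35
position: [0.418, -0.185, 0.1954]
tool_rot: [-3.133, 0.184, 0.013]
ft_force: [1.2, 1.1, 0.0]
grip_width: 0.552
t 29.35 nest mm [ 75.8   3.  195.4] rot err [-0.0026  0.0084  0.0007] F nest [ 1.2 -1.1  0. ] g 48.0 q [-0.69 -0.16  0.98  1.99  0.14  1.25  0.12]
```

View pics/w9.png

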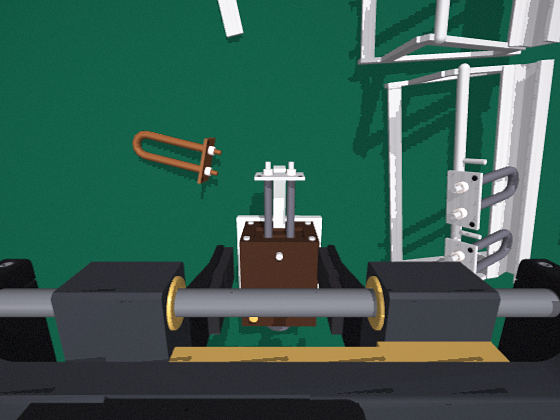

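Run:
```python
from h import *
import pickle
c,im=pickle.load(open('w9.pkl','rb'))
crop(im,230,150,330,250,7,'pics/w9c.png')
a=np.radians(NH); M=np.array([[np.cos(a),-np.sin(a),0],[np.sin(a),np.cos(a),0],[0,0,1]])
print("expected flange top edge px",[w2p("wrist",npt(101,y,58),c).round(1) for y in(-23,23)])
print("tube px",[w2p("wrist",npt(x,y,45),c).round(1) for x in(50,95) for y in(-11,11)])
```

```text
expected flange top edge px [array([304.2, 179.3]), array([253.9, 179.2])]
tube px [array([289.7, 227. ]), array([267.8, 226.9]), array([290.4, 182.8]), array([267.5, 182.8])]
```

View pics/w9c.png

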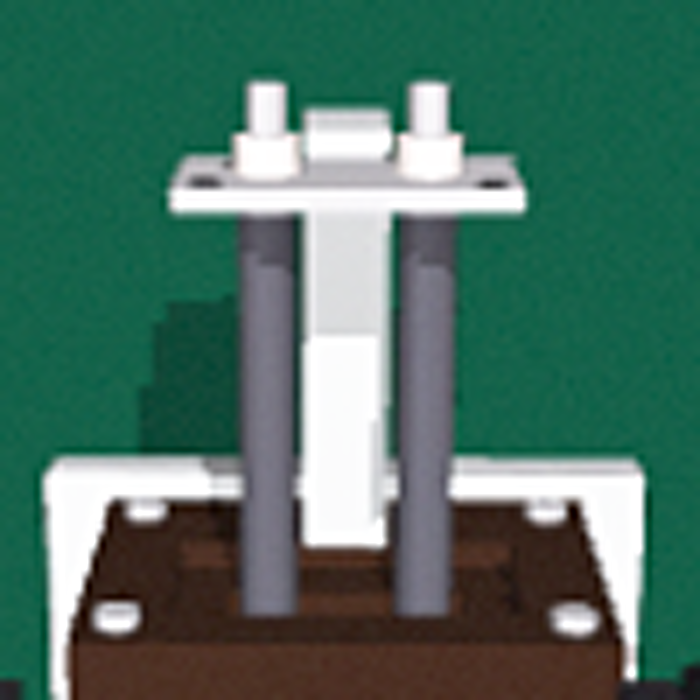

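Run:
```python
from h import *
import pickle
c,im=pickle.load(open('w9.pkl','rb'))
a=np.radians(NH); M=np.array([[np.cos(a),-np.sin(a),0],[np.sin(a),np.cos(a),0],[0,0,1]])
for uv in((198,183),(212,138),(221,151)): print((M.T@(p2w("wrist",uv,.013,c)-NO)*1e3).round(0))
plan(npt(63,0,90),down(NH-180),6); nst()
```

```text
[88. 86. 13.]
[135.  68.  13.]
[122.  60.  13.]
n=6 dp(cm) [0.056 0.285 1.752] total [ 0.34  1.71 10.51] dr [-0.0008  0.0015  0.0008] total [-0.0047  0.0091  0.0048] |dp| 1.78
t 29.4 nest mm [ 79.8   2.9 195.2] rot err [-0.0047  0.0091  0.0048] F nest [ 2.2 -0.8  0.2] g 48.2 q [-0.69 -0.16  0.98  1.99  0.14  1.25  0.12]
```

```bash
python3 -m crank '{"dp":[[0.06,0.28,1.75],[0.06,0.28,1.75],[0.06,0.28,1.75],[0.06,0.28,1.75],[0.06,0.28,1.75],[0.06,0.28,1.75],[0,0,0],[0,0,0]],"delta_rot":[[-0.0008,0.0015,0.0008],[-0.0008,0.0015,0.0008],[-0.0008,0.0015,0.0008],[-0.0008,0.0015,0.0008],[-0.0008,0.0015,0.0008],[-0.0008,0.0015,0.0008],[0,0,0],[0,0,0]]}'
python3 -c "
from h import *
nst();plan(npt(63,0,46),down(NH-180),6)"
```

```text
time: 30.2
position: [0.4189, -0.2037, 0.0908]
tool_rot: [3.132, -0.194, -0.001]
ft_force: [0.4, 0.1, -0.0]
grip_width: 0.552
t 30.2 nest mm [57.4 -0.1 90.8] rot err [ 0.0041  0.0005 -0.0052] F nest [ 0.2 -0.4 -0. ] g 48.0 q [-0.66  0.09  1.1   2.1  -0.09  1.    0.37]
n=6 dp(cm) [-0.002 -0.095  0.746] total [-0.01 -0.57  4.48] dr [ 0.0007  0.0001 -0.0009] total [ 0.0041  0.0005 -0.0052] |dp| 0.75
```

```bash
python3 -m crank '{"dp":[[0,-0.3,0.4],[0,-0.2,0.8],[0,-0.07,0.9],[0,0,0.9],[0,0,0.9],[0,0,0.6],[0,0,0],[0,0,0]],"delta_rot":[[0.002,0,-0.0025],[0.002,0,-0.0025],[0,0,0],[0,0,0],[0,0,0],[0,0,0],[0,0,0],[0,0,0]]}'
python3 -c "
from h import *
nst()"
python3 -m crank '{"dp":[[0,0,0],[0,0,0],[0,0,0],[0,0,0],[0,0,0],[0,0,0],[0,0,0],[0,0,0]],"delta_rot":[[0,0,0],[0,0,0],[0,0,0],[0,0,0],[0,0,0],[0,0,0],[0,0,0],[0,0,0]]}' 0 55
python3 -c "
from h import *
nst()"
```

```text
time: 31.0
position: [0.4198, -0.1984, 0.0457]
tool_rot: [3.136, -0.186, 0.0]
ft_force: [-1.3, 0.0, -0.5]
grip_width: 0.549
t 31.0 nest mm [62.8 -0.4 45.7] rot err [ 0.0002 -0.0002 -0.0004] F nest [-0.1  1.3 -0.5] g 47.8 q [-0.59  0.21  1.06  2.14 -0.23  0.91  0.48]
time: 31.8
position: [0.4197, -0.1978, 0.0459]
tool_rot: [-3.135, 0.186, 0.0]
ft_force: [-3.9, 1.6, 5.9]
grip_width: 0.32
t 31.8 nest mm [63.4 -0.2 45.9] rot err [-0.0011  0.0002  0.    ] F nest [1.2 4.  5.9] g 27.8 q [-0.59  0.21  1.06  2.14 -0.23  0.91  0.48]
```

```bash
python3 -m crank '{"dp":[[0,-0.3,0],[0,-0.6,0],[0,-0.8,0],[0,-0.8,0],[0,-0.8,0],[0,-0.7,0],[0,0,0],[0,0,0]],"delta_rot":[[0,0,0],[0,0,0],[0,0,0],[0,0,0],[0,0,0],[0,0,0],[0,0,0],[0,0,0]]}'
python3 -c "
from h import *
nst()
im=ctrl.get_image('wrist');cv2.imwrite('pics/w10.png',im)"
```

```text
time: 32.6
position: [0.4249, -0.158, 0.0458]
tool_rot: [-3.136, 0.184, -0.001]
ft_force: [0.1, 0.1, -0.9]
grip_width: 0.323
t 32.6 nest mm [103.5  -0.7  45.8] rot err [-0.0004 -0.0008  0.0011] F nest [ 0.1 -0.1 -0.9] g 28.1 q [-0.69  0.17  1.06  2.16 -0.19  0.9   0.36]
```

View pics/w10.png

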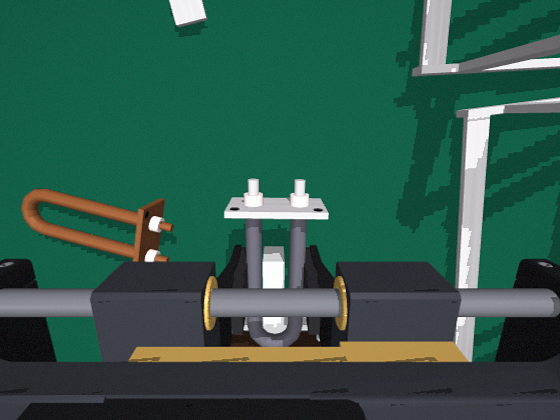

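Run:
```python
from h import *
a=cv2.imread('pics/w3.png');b=cv2.imread('pics/w10.png')
crop(np.hstack([a[165:265,215:335],b[165:265,215:335]]),0,0,240,100,3.3,'pics/cmp.png')
K=cam("wrist")[0]; Mc=np.array([[1,0,0],[0,.956,.294],[0,-.294,.956]]); t=np.array([.0004,-.0803,-.1436])
for d,z in((38.7,-10.6),(37.6,-12.1),(34,-12.1),(30,-12.1)):
    q=K@(Mc.T@(np.array([0,-d/1e3,z/1e3])-t)); print(d,q[:2]/q[2])
```

```text
38.7 [274.26507861 212.10574453]
37.6 [274.25788731 215.48541037]
34 [274.26474318 223.15447238]
30 [274.27223966 231.54014045]
```

View pics/cmp.png

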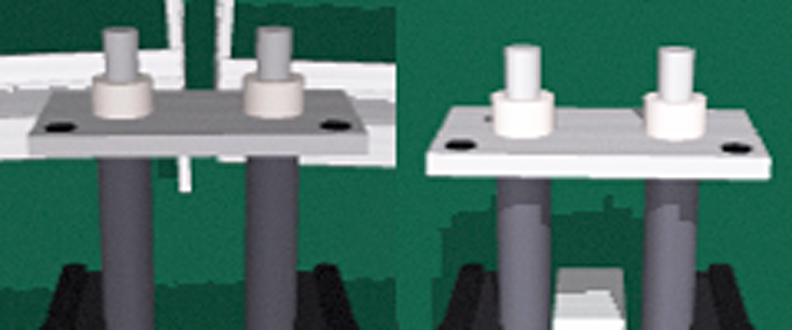

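```bash
python3 -c "
from h import *
s=ctrl.get_state();p=s['position'];Q=R.from_rotvec(s['tool_rot']).as_matrix()
p1=p+[0,0,.17]
p2,Q2=rt('s',-18,-62,75); print(p2)
plan(p2,Q2,16,p1,Q)"
```

```text
[ 0.62735033 -0.12539689  0.14095191]
n=16 dp(cm) [1.33  0.786 0.187] total [21.27 12.57  2.98] dr [ 0.0245 -0.0277 -0.1031] total [ 0.3918 -0.4429 -1.6494] |dp| 1.56
```

```bash
python3 -m crank '{"dp":[[0,0,-2],[0,0,-4],[0,0,-4],[0,0,-4],[0,0,-3],[1.33,0.79,0.1],[1.33,0.79,0.1],[1.33,0.79,0.1]],"delta_rot":[[0,0,0],[0,0,0],[0,0,0],[0,0,0],[0,0,0],[0.0245,-0.0277,-0.1031],[0.0245,-0.0277,-0.1031],[0.0245,-0.0277,-0.1031]]}'
python3 -c "
from h import *
st();p2,Q2=rt('s',-18,-62,75);plan(p2,Q2,13);plan(p2,Q2,14)"
```

```text
time: 33.45
position: [0.46, -0.1803, 0.213]
tool_rot: [-3.055, -0.253, 0.107]
ft_force: [-0.6, -0.6, -0.1]
grip_width: 0.323
t 33.45 p [ 0.46   -0.1803  0.213 ] y [ 0.1617 -0.9836 -0.0797] z [-0.0757  0.0681 -0.9948] F [-0.6 -0.6 -0.1] g 28.1 q [-0.77  0.14  1.22  1.83 -0.17  1.37  0.66]
n=13 dp(cm) [1.36  0.813 0.215] total [17.68 10.57  2.8 ] dr [ 0.0248 -0.0284 -0.105 ] total [ 0.323  -0.3696 -1.3655] |dp| 1.6
n=14 dp(cm) [1.26  0.76  0.198] total [17.64 10.64  2.77] dr [ 0.0231 -0.0264 -0.0975] total [ 0.323  -0.3696 -1.3655] |dp| 1.48
```

```bash
python3 -m crank '{"dp":[[1.26,0.76,0.1],[1.26,0.76,0.1],[1.26,0.76,0.1],[1.26,0.76,0.1],[1.26,0.76,0.1],[1.26,0.76,0.1],[1.26,0.76,0.1],[1.26,0.76,0.1]],"delta_rot":[[0.0231,-0.0264,-0.0975],[0.0231,-0.0264,-0.0975],[0.0231,-0.0264,-0.0975],[0.0231,-0.0264,-0.0975],[0.0231,-0.0264,-0.0975],[0.0231,-0.0264,-0.0975],[0.0231,-0.0264,-0.0975],[0.0231,-0.0264,-0.0975]]}'
python3 -c "
from h import *
st();p2,Q2=rt('s',-18,-62,75);plan(p2,Q2,6)"
```

```text
time: 34.25
position: [0.5701, -0.1834, 0.1809]
tool_rot: [-2.539, -1.315, 0.378]
ft_force: [-0.1, -0.0, -1.3]
grip_width: 0.318
t 34.25 p [ 0.5701 -0.1834  0.1809] y [ 0.7559 -0.5585 -0.3414] z [-0.343   0.1063 -0.9333] F [-0.1 -0.  -1.3] g 27.7 q [-0.27  0.65  0.85  1.37 -0.39  1.69  1.53]
n=6 dp(cm) [1.3   0.77  0.279] total [7.8  4.62 1.68] dr [ 0.0223 -0.0259 -0.0981] total [ 0.1341 -0.1557 -0.5887] |dp| 1.54
```

```bash
python3 -m crank '{"dp":[[1.3,0.77,0.25],[1.3,0.77,0.25],[1.3,0.77,0.25],[1.3,0.77,0.25],[1.3,0.77,0.25],[1.3,0.77,0.25],[0,0,0],[0,0,0]],"delta_rot":[[0.0223,-0.0259,-0.0981],[0.0223,-0.0259,-0.0981],[0.0223,-0.0259,-0.0981],[0.0223,-0.0259,-0.0981],[0.0223,-0.0259,-0.0981],[0.0223,-0.0259,-0.0981],[0,0,0],[0,0,0]]}'
python3 -c "
from h import *
inrow('s');p2,Q2=rt('s',-18,-62,30);plan(p2,Q2,6);st()"
```

```text
time: 35.05
position: [0.6276, -0.1254, 0.1428]
tool_rot: [-1.93, -1.926, 0.517]
ft_force: [-0.2, -0.0, -1.1]
grip_width: 0.327
t 35.05 row mm [-17.3 -62.   76.7] rot err(tool) [ 0.0009 -0.0008 -0.0052] F row [-0.4  0.  -1.1] g 28.4
n=6 dp(cm) [-0.001  0.012  0.779] total [-0.01  0.07  4.67] dr [ 0.0001 -0.0001 -0.0009] total [ 0.0009 -0.0008 -0.0052] |dp| 0.78
t 35.05 p [ 0.6276 -0.1254  0.1428] y [ 0.8665 -0.0019 -0.4992] z [-0.4992 -0.0012 -0.8665] F [-0.2 -0.  -1.1] g 28.4 q [-0.24  0.84  0.67  1.13 -0.3   1.82  1.94]
```

```bash
python3 -m crank '{"dp":[[0,0.02,0.78],[0,0.02,0.78],[0,0.02,0.78],[0,0.02,0.78],[0,0,0.78],[0,0,0.78],[0,0,0],[0,0,0]],"delta_rot":[[0.0004,0,-0.002],[0.0004,0,-0.002],[0,0,-0.001],[0,0,0],[0,0,0],[0,0,0],[0,0,0],[0,0,0]]}'
python3 -c "
from h import *
inrow('s')
im=ctrl.get_image('wrist');cv2.imwrite('pics/w11.png',im)"
```

```text
time: 35.85
position: [0.605, -0.1248, 0.1024]
tool_rot: [-1.921, -1.932, 0.515]
ft_force: [-0.3, -0.8, -1.0]
grip_width: 0.322
t 35.85 row mm [-18.  -62.7  30.4] rot err(tool) [ 0.0006 -0.0012  0.0022] F row [-0.2  0.8 -1. ] g 28.0
```

View pics/w11.png

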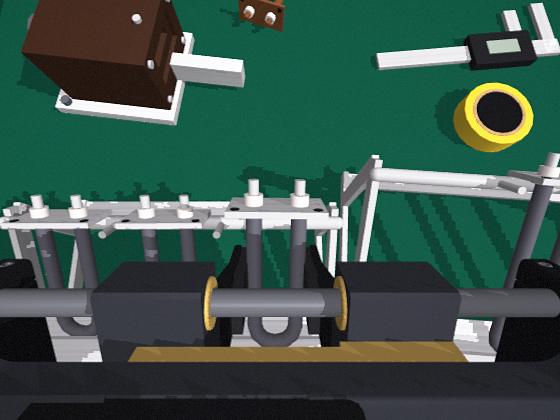

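```bash
python3 -m crank '{"dp":[[-0.05,0,0.4],[0,0,0.4],[0,0,0.4],[0,0,0.4],[0,0,0.4],[0,0,0.3],[0,0,0],[0,0,0]],"delta_rot":[[0,0,0.002],[0,0,0],[0,0,0],[0,0,0],[0,0,0],[0,0,0],[0,0,0],[0,0,0]]}'
python3 -c "
from h import *
inrow('s')"
```

```text
time: 36.7
position: [0.5936, -0.1254, 0.0825]
tool_rot: [-1.924, -1.931, 0.516]
ft_force: [-0.5, -0.2, -0.8]
grip_width: 0.323
t 36.7 row mm [-18.  -62.1   7.5] rot err(tool) [ 0.0007 -0.0011  0.0002] F row [ 0.   0.2 -0.9] g 28.1
```

```bash
python3 -m crank '{"dp":[[0,0.2,0],[0,0.2,0],[0,0.2,0],[0,0.2,0],[0,0.2,0],[0,0.1,0.05],[0,0.1,0.05],[0,0,0]],"delta_rot":[[0,0,0],[0,0,0],[0,0,0],[0,0,0],[0,0,0],[0,0,0],[0,0,0],[0,0,0]]}'
python3 -c "
from h import *
inrow('s')"
python3 -m crank '{"dp":[[0,0.1,0.05],[0,0.1,0.05],[0,0.05,0],[0,0,0],[0,0,0],[0,0,0],[0,0,0],[0,0,0]],"delta_rot":[[0,0,0],[0,0,0],[0,0,0],[0,0,0],[0,0,0],[0,0,0],[0,0,0],[0,0,0]]}'
python3 -c "
from h import *
inrow('s')"
```

```text
time: 37.5
position: [0.6035, -0.1253, 0.0754]
tool_rot: [-1.924, -1.931, 0.516]
ft_force: [0.3, -0.4, -1.0]
grip_width: 0.326
t 37.5 row mm [-30.1 -62.1   6.3] rot err(tool) [ 0.0005 -0.0012  0.0001] F row [-0.8  0.4 -0.7] g 28.4
time: 38.3
position: [0.6047, -0.1254, 0.0737]
tool_rot: [-1.923, -1.93, 0.516]
ft_force: [-4.2, -0.0, 1.1]
grip_width: 0.321
t 38.3 row mm [-32.  -62.1   5.4] rot err(tool) [-0.0004 -0.0015  0.0001] F row [ 4.2 -0.  -1.1] g 27.9
```

```bash
python3 -m crank '{"dp":[[0,0.1,0.07],[0,0.1,0.07],[0,0,0.06],[0,0,0],[0,0,0],[0,0,0],[0,0,0],[0,0,0]],"delta_rot":[[0,0,0],[0,0,0],[0,0,0],[0,0,0],[0,0,0],[0,0,0],[0,0,0],[0,0,0]]}'
python3 -c "
from h import *
inrow('s')"
```

```text
time: 39.1
position: [0.6047, -0.1254, 0.0733]
tool_rot: [-1.922, -1.928, 0.518]
ft_force: [-6.9, 1.5, 10.7]
grip_width: 0.323
t 39.1 row mm [-32.2 -62.1   5. ] rot err(tool) [-0.0027 -0.002  -0.0004] F row [11.3 -1.5  5.8] g 28.1
```

```bash
python3 -m crank '{"dp":[[0,0,0],[0,0,0],[0,0,0],[0,0,-0.5],[0,0,-1.5],[0,0,-2],[0,0,-3],[0,0,-3]],"delta_rot":[[0,0,0],[0,0,0],[0,0,0],[0,0,0],[0,0,0],[0,0,0],[0,0,0],[0,0,0]]}' 4.4
python3 -c "
from h import *
inrow('s');st();plan([.63,-.078,.27],down(-2),8)"
```

```text
time: 39.9
position: [0.6565, -0.1251, 0.1582]
tool_rot: [-1.924, -1.931, 0.515]
ft_force: [-0.1, 0.5, -0.2]
grip_width: 0.508
t 39.9 row mm [-34.6 -62.2 104.5] rot err(tool) [ 0.001  -0.0009  0.0004] F row [-0.1 -0.5 -0.2] g 44.2
t 39.9 p [ 0.6565 -0.1251  0.1582] y [ 0.8665  0.0037 -0.4992] z [-0.4992 -0.001  -0.8665] F [-0.1  0.5 -0.2] g 44.2 q [-0.2   0.89  0.66  1.   -0.32  1.89  1.94]
n=8 dp(cm) [ 0.58  -0.738 -1.254] total [  4.64  -5.9  -10.03] dr [-0.0653  0.0011  0.0047] total [-0.5226  0.0091  0.038 ] |dp| 1.57
```

Released. Moving to the overview pose to check everything.

```bash
python3 -m crank '{"dp":[[0.58,-0.74,-1.25],[0.58,-0.74,-1.25],[0.58,-0.74,-1.25],[0.58,-0.74,-1.25],[0.58,-0.74,-1.25],[0.58,-0.74,-1.25],[0.58,-0.74,-1.25],[0.58,-0.74,-1.25]],"delta_rot":[[-0.0653,0.0011,0.0047],[-0.0653,0.0011,0.0047],[-0.0653,0.0011,0.0047],[-0.0653,0.0011,0.0047],[-0.0653,0.0011,0.0047],[-0.0653,0.0011,0.0047],[-0.0653,0.0011,0.0047],[-0.0653,0.0011,0.0047]]}'
python3 -c "
from h import *
st()
import pickle
c=cam('wrist');im=ctrl.get_image('wrist');pickle.dump((c,im),open('w12.pkl','wb'))
crop(im,60,70,500,230,1.8,'pics/w12.png')
for k,n,ys,L in(('s','s',(62,0,-62),76),('l','l',(-62,0),111)):
  o,M=rack(*RK[k])
  for y in ys: print(k,y,[((w2p('wrist',o+M@(np.array(q)/1e3),c)-[60,70]+.5)*1.8-.5).round(0).tolist() for q in((4,y-23,17),(4,y+23,17),(-L,y,4))])
s=ctrl.get_image('scene'); crop(s,150,170,350,310,4,'pics/s2.png')"
```

```text
time: 40.7
position: [0.6295, -0.0782, 0.2701]
tool_rot: [2.258, 2.18, 0.004]
ft_force: [-0.6, 0.7, 1.5]
grip_width: 0.505
t 40.7 p [ 0.6295 -0.0782  0.2701] y [ 0.9994 -0.0351  0.0036] z [ 3.6e-03 -2.0e-04 -1.0e+00] F [-0.6  0.7  1.5] g 43.9 q [-0.51  0.33  0.76  1.48 -0.23  1.42  1.79]
s 62 [[114.0, 148.0], [31.0, 151.0], [133.0, 235.0]]
s 0 [[227.0, 144.0], [143.0, 147.0], [225.0, 232.0]]
s -62 [[340.0, 139.0], [256.0, 142.0], [318.0, 228.0]]
l -62 [[766.0, 99.0], [676.0, 96.0], [635.0, 237.0]]
l 0 [[645.0, 95.0], [555.0, 92.0], [543.0, 235.0]]
```

View pics/w12.png

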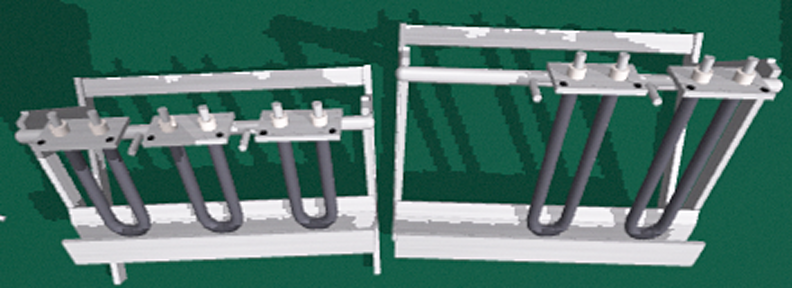

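View pics/s2.png

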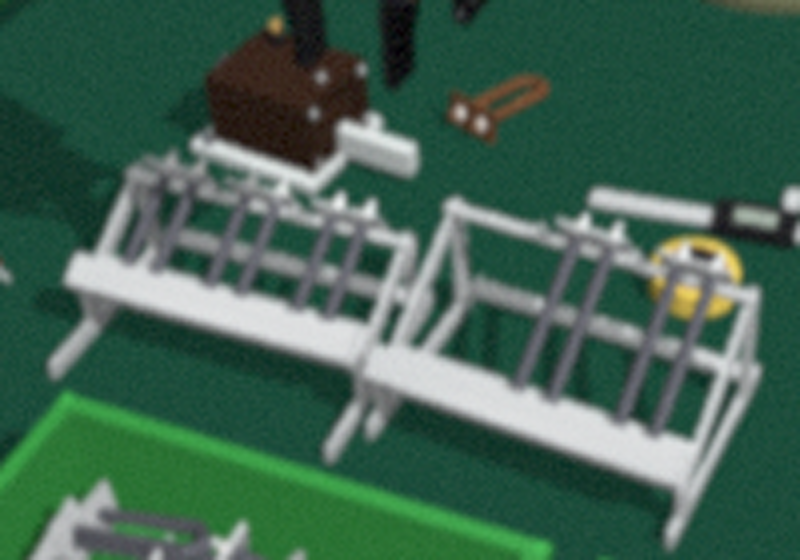

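All three sit at the predicted home pixels: the bends are inside the channels and the flanges are on the bars. The neighbours have not moved. Handing in.

```bash
python3 -c "
from h import *
st();print(ctrl.close_job())"
```

```text
t 40.8 p [ 0.6288 -0.0781  0.2723] y [ 0.9994 -0.0345  0.005 ] z [ 0.0051  0.0022 -1.    ] F [0.  0.2 0.3] g 44.4 q [-0.51  0.32  0.76  1.48 -0.23  1.42  1.79]
the job is handed in; nothing more can be done
None
```

All three elements are in their racks, and I handed the job in at 40.8 s of the 72 s allowed:
- **Tray short:** laid in the middle place of the short rack (y = 0).
- **Tray long:** laid in the middle place of the long rack (y = 0).
- **Nest short:** driven out by pushing the knock-out pin to its hard stop, where force rose to about 31 N with no further movement. I then pulled it clear by its tubes and laid it at y = −62 mm of the short rack.

**Checks that passed:**
- **Seating:** I pushed each element down the slope until force built up both along the slope (about 9–12 N) and into it (about 4–6 N). Each stopped within about 0.5 mm of its computed home position.
- **Final pictures:** the wrist view shows all flanges on the bars and all U-bends inside the channels, within a few enlarged pixels of the predicted home positions. The already racked elements look unmoved in it and in the scene view. The gripper was clear of everything at hand-in.

**What disagreed:**
- **Nest short slip:** it slipped about 1.6 mm in the grip while I pulled it out, and I allowed for that when placing it.
- **Pin stop:** the pin's hard stop read 1.4 mm short of where I computed it, within my measuring error for the nest.
- **Racked long:** it sat about 4–5 mm further along the bar than the stated y = −62 mm before I touched anything there.

I did not take a close final look at the bench items further away.

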